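Build up the spacer stack on a rover's stub axle

ROBOT

A 6-joint arm with a two-finger parallel gripper is mounted at the origin on the work surface. World frame = base frame: x ahead of the robot, y to its left, z up, the work surface at z = 0. Lengths are in m, angles in rad, forces in N, time in s.
With the tool pointing down it reaches from about 0.3 to 0.825 m from the base axis. Payload 5.4 kg.
Tool frame: the origin (TCP) lies on the centre line of the jaws, within the pads' length; the fingertips stand 22 mm ahead of it and the grasp point (between the pads) lies 3 mm ahead of it (tips_ahead is the distance from the TCP to the fingertips, in m); x points along the fingers, y is the direction in which the jaws open and shut, and the axes are right-handed (so a half turn about x gives the same grasp; the last joint's range is limited). The gripper opens to 92 mm and grips with 3 to 60 N. Pads are 20 mm wide; open, the fingers measure 128 mm over their backs; the gripper's body (75 mm by 189 mm) begins 69 mm behind the grasp point.
Start: joints at [-1.509, 0.158, 1.597, -0, 1.386, -0.21], TCP at [0.154, -0.554, 0.237] pointing down, gripper open.
Joint ranges: [-2.91, 2.91], [-0.94, 2.29], [0.18, 2.7], [-1.29, 4.43], [0.17, 2.64], [-3, 3]. Speed limits (rad/s): [2.57, 2.57, 3.14, 3.14, 3.14, 3.14].

INTERFACE

Orientations are given as [roll, pitch, yaw] about the fixed x, y, z axes, in that order (R = Rz(yaw) Ry(pitch) Rx(roll)).
In Python, from workcell import * gives the robot as it stands.
- The arm moves only by the tool jog_arm, never from a script. Its arguments are lists of equal length, an entry for each row: "xyz": the shift along the world's x, y, z in units of 0.1 m (1.0 is 0.1 m), a list of three; "twist": the turn, a rotation vector about the world's x, y, z in units of 90 degrees (1.0 is 90 degrees), a list of three. In form: {"xyz": [[dx, dy, dz], ...], "twist": [[ax, ay, az], ...]}. A call has 1 to 5 rows; each row is the pose to reach, as a shift and turn from the pose measured when the call began; what a row does not reach only later rows make up. A row lasts 1/12 s, in which the tool goes at most 41.7 mm and 7.16 degrees, less where a joint would pass 70% of its speed; a pose out of reach is approached as far as the arm can. A call with a number of a shift or a turn outside -1 to 1 is refused whole. A call with a gripper value outside its range is refused whole. "grip" is the opening, from 0 (shut) to 1 (fully open), set as the call begins (left out, the last holds). The fingers move at their own pace and stop on an object; "squeeze" is the grip in N (left out, the last holds). Time passes only in rows, so rows that repeat a pose let the fingers close. It gives the time, the measured TCP pose, the force and the opening at its end, in the units of the state.
- state(): the state, without advancing time (a new reading comes with each control period).
- capture(name): name is "scene" or "top" or "wrist"; returns the picture (384x512x3 uint8, red, green, blue); there is no depth.
- camera_model(name): a dict with "intrinsics" (3x3 intrinsics, pixels), "R" (3x3) and "t" (3): a world point X has camera coordinates R X + t; the wrist camera has in their place "T_tool_cam" (4x4, takes a point from camera to tool coordinates, whose origin is the TCP and whose axes are the tool frame's). Camera axes: x right, y down, z forward; pixel columns grow to the right and rows downward; lengths in m; the calibration is good to about 2 mm. A picture is of the moment at which its call begins: read the wrist's pose just before it. camera_model takes no time and is no camera call.
- hand_in(): hands the job in, once; it reports no verdict.
The state is a dict: "time_s": time; "joint_pos": joint angles; "qvel": joint speeds; "tau": joint torques, N m; "eef_pos": TCP position; "ee_rot": TCP orientation; "wrist_force": force on the tool from outside, world axes, zero at the start; "moment": the same for the moment, N m; "opening": finger opening in m.
Only numpy, scipy, OpenCV 4.12 (cv2) and the standard library are available. Lean on these libraries where they do the work, as an engineer would, in place of code of your own. Each camera call takes 0.05 s, during which the arm holds its last target. There are 200 camera calls.

TASK

Thread the three rings that lie on the blue mat onto the rover's stub axle in the vice in order of size: the largest (aluminium) first, at the bottom, then the dark steel washer, then the small brass bush on top, each flat on the one below. The black seal already on the axle grips it: use the stack to push it fully home against its shoulder. Feel your way on and push gently, never with more than 30 N against the axle or what is on it, and leave everything else on the bench where it is.

Things in the scene. Friction and masses are not known exactly. Their poses are not given: they have to be found in the camera images.
- vice: blue drill-press vice fixed to the bench, 100 mm wide jaws, their tops 58 mm high, T-handle towards its -x. Origin: on the bench under the middle of the jaw opening, y along the jaws, z up. It holds an aluminium upright with a 42 mm round boss, from which a plain steel stub axle points straight up: 20 mm across, 58 mm long, then an orange pilot nose that tapers over 14 mm more to a 9 mm tip
- axle_nominal (a point): nominal centre of the axle's shoulder (the boss top), 80 mm above the vice's origin, axes as the vice's. The upright was clamped by eye: the real axle is upright, but its axis is up to 5 mm off this point along vice y, up to 3 mm along vice x, and its shoulder up to 3 mm above or below. That offset is not reported: see or feel it. It does not give under the forces of this job
- seal (a joint): black seal ring on the axle, 42 mm outside, 8 mm thick, its top face carries the spacer. Value: height in m of its underside above the shoulder; 0 = fully home. It starts 8 to 20 mm up and grips the axle: about 8 N pushes it down, less leaves it; at 0 its rubber stops it firmly (gives under 1 mm)
- spacer: largest ring: bright aluminium spacer, outside 56 mm, bore 22 mm, 22 mm high, about 0.13 kg. Origin: centre of its underside, z up along its bore. It lies flat on the blue mat (3 mm thick). The outside is made of 10 flats; the middle of one faces the ring's own +x
- washer: middle ring: dark steel thick washer, outside 46 mm, bore 22 mm, 10 mm high, about 0.1 kg. Origin: centre of its underside, z up along its bore; flat on the blue mat. Outside of 10 flats, the middle of one faces its own +x
- bush: smallest ring: brass bush, outside 34 mm, bore 22 mm, 14 mm high, about 0.07 kg. Origin: centre of its underside, z up along its bore; flat on the blue mat. Outside of 8 flats, the middle of one faces its own +x
- bearing: spare ball bearing, steel with a blue seal, outside 42 mm, bore 20 mm, 12 mm high, lying on the mat among the parts; not part of this stack. Origin: centre of its underside
- screwdriver: screwdriver lying left of the vice; origin near its middle, on the bench
- wrench: combination wrench lying at the robot's right; origin near its middle, on the bench
- wheel: spare rover wheel, black tyre 116 mm across, 55 mm high, lying flat at the far right; origin: centre of its underside
- gearmotor: small gearmotor, 37 mm round, about 100 mm long, lying beyond the mat; origin under its middle
- grease: grease jar with a red cap, 60 mm across, 62 mm high, at the left; origin: centre of its underside
- calliper: digital calliper, 210 mm long, lying beyond the vice; origin under its middle

How it is judged:
By the outcome, as a careful person would: the job done as asked, in the order asked, and still so for the second after the job is handed in, with the robot touching nothing.
It also fails if it takes over 72 s, if anything falls off the work surface, if the arm or the gripper's body presses on something with over 40 N, if the wrist force passes 120 N, or if a joint passes its speed limit or range.

## Working session

There is one attempt and no reset: what is moved stays moved. The work goes in short steps, Python scripts to look and compute and a tool call to move; the robot and the scene stay as the last step left them, time stands still between calls to the robot, and variables do not carry over. Pictures are saved under pics/ and viewed, about 8 in all and at most 12, crops included, and the job is handed in when it is done.

Besides the shell and the picture viewer there is one more tool, called after "Call:" by a JSON object that holds its "api" and its "payload". jog_arm: Moves the arm, as the interface text tells. Its arguments: {"type":"object","properties":{"xyz":{"type":"array","items":{"type":"array","items":{"type":"number","minimum":-1,"maximum":1}}},"twist":{"type":"array","items":{"type":"array","items":{"type":"number","minimum":-1,"maximum":1}}},"grip":{"type":"number"},"squeeze":{"type":"number"}},"required":["xyz","twist"]}

```bash
mkdir -p pics; ls; python3 - <<'E'
from workcell import *
import cv2,numpy as np
s=state()
for k in ("time_s","eef_pos","ee_rot","wrist_force","opening"): print(k,s[k])
a=capture("scene");b=capture("top")
np.save('a.npy',a);np.save('b.npy',b)
cv2.imwrite('pics/1.png',cv2.resize(a[:,:,::-1],(800,600),interpolation=cv2.INTER_CUBIC))
cv2.imwrite('pics/2.png',cv2.resize(b[:,:,::-1],(800,600),interpolation=cv2.INTER_CUBIC))
for n in("scene","top","wrist"):print(n,camera_model(n))
E
```

```text
pics
time_s 0.0
eef_pos [ 0.15430375 -0.5533034   0.23561826]
ee_rot [-1.77608318  1.56888211  1.63728316]
wrist_force [-0.63176842 -0.0045319  -0.72655163]
opening 0.09170679407226735
scene {'intrinsics': array([[410.92153993,   0.        , 259.20060404],
       [  0.        , 410.92153993, 191.26216934],
       [  0.        ,   0.        ,   1.        ]]), 'R': array([[ 0.5989709 ,  0.80073218, -0.00786327],
       [ 0.51153213, -0.39015894, -0.76557879],
       [-0.6160915 ,  0.4545371 , -0.64329409]]), 't': array([-0.33564955, -0.23594404,  1.63116731])}
top {'intrinsics': array([[467.45712088,   0.        , 250.89508938],
       [  0.        , 467.45712088, 187.47650257],
       [  0.        ,   0.        ,   1.        ]]), 'R': array([[-0.00718311, -0.99993805,  0.00850337],
       [-0.99649526,  0.00644915, -0.08340033],
       [ 0.08334032, -0.00907264, -0.99647984]]), 't': array([-0.03012654,  0.56413213,  1.36474315])}
wrist {'intrinsics': array([[273.62882822,   0.        , 251.76115612],
       [  0.        , 273.62882822, 191.02907117],
       [  0.        ,   0.        ,   1.        ]]), 'T_tool_cam': array([[-1.34042740e-03, -2.98079030e-01,  9.54540253e-01,
        -1.48227579e-01],
       [ 9.99999102e-01, -3.84905961e-04,  1.28406717e-03,
        -3.27927354e-05],
       [-1.53452639e-05,  9.54541117e-01,  2.98079278e-01,
        -8.51860498e-02],
       [ 0.00000000e+00,  0.00000000e+00,  0.00000000e+00,
         1.00000000e+00]])}
```

View pics/1.png

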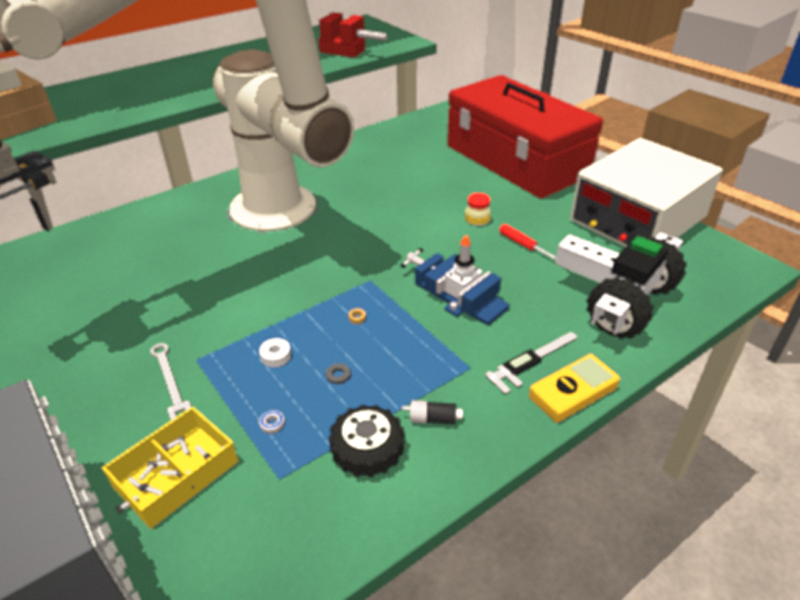

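View pics/2.png

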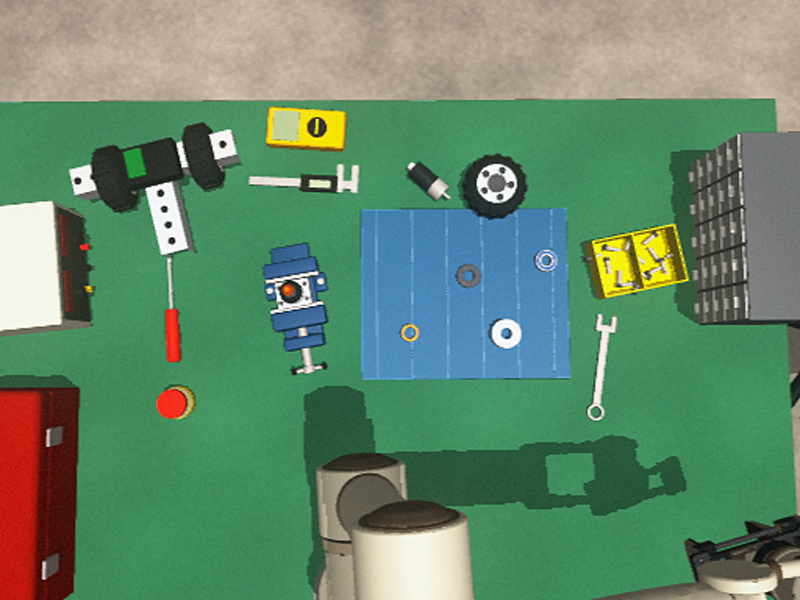

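The top view (800×600) shows the spacer at about (506,333), the washer at (468,275), the bush at (410,333), the bearing decoy at (545,260) and the orange axle nose at (290,290). In the scene view the nose is at about (465,243).

```bash
cat >h.py <<'E'
from workcell import *
import cv2,numpy as np
from scipy.spatial.transform import Rotation as Rn
def cam(n,s=None):
    m=camera_model(n)
    if n!="wrist": return m["intrinsics"],m["R"],m["t"]
    T=np.eye(4);T[:3,:3]=Rn.from_euler('xyz',s["ee_rot"]).as_matrix();T[:3,3]=s["eef_pos"]
    W=np.linalg.inv(T@m["T_tool_cam"]);return m["intrinsics"],W[:3,:3],W[:3,3]
def ray(c,uv):
    K,R,t=c;uv=np.atleast_2d(uv).astype(float)
    d=np.c_[uv,np.ones(len(uv))]@np.linalg.inv(K).T@R
    return -R.T@t,d
def onplane(c,uv,z):
    o,d=ray(c,uv);return o+d*((z-o[2])/d[:,2])[:,None]
def proj(c,X):
    K,R,t=c;p=(np.atleast_2d(X)@R.T+t)@K.T;return p[:,:2]/p[:,2:]
def st():
    s=state();R=Rn.from_euler('xyz',s["ee_rot"]).as_matrix()
    print('t',round(s["time_s"],2),'p',s["eef_pos"].round(4),'F',s["wrist_force"].round(2),'M',s["moment"].round(2),'op',round(s["opening"],4),'x',R[:,0].round(3),'jawdeg',round(np.degrees(np.arctan2(R[1,1],R[0,1])),2));return s
E
python3 - <<'E'
from h import *
st()
a=np.load('a.npy');b=np.load('b.npy');ct=cam("top");cs=cam("scene")
hsv=cv2.cvtColor(b,cv2.COLOR_RGB2HSV)
def orange(im):
    h=cv2.cvtColor(im,cv2.COLOR_RGB2HSV);return ((h[...,0]<14)&(h[...,1]>150)&(h[...,2]>100)).astype(np.uint8)
for n,im,roi in(("scene",a,(slice(140,175),slice(280,315))),("top",b,(slice(170,205),slice(170,200)))):
    m=np.zeros(im.shape[:2],np.uint8);m[roi]=orange(im)[roi]
    y,x=np.nonzero(m);print(n,len(x),x.mean(),y.mean(),x.min(),x.max(),y.min(),y.max())
    if n=="top":
        for z in(.138,.145,.152):print('axle@',z,onplane(ct,[x.mean(),y.mean()],z).round(4))
        U=[x.mean(),y.mean()]
    else: S=[x.mean(),y.mean()]
o1,d1=ray(ct,U);o2,d2=ray(cs,S)
A=np.c_[d1[0],-d2[0]];k=np.linalg.lstsq(A,o2-o1,rcond=None)[0]
print('tri',(o1+k[0]*d1[0]).round(4),(o2+k[1]*d2[0]).round(4))
# rings: non-blue blobs on mat
m=np.ones(b.shape[:2],np.uint8);blue=((hsv[...,0]>98)&(hsv[...,0]<116)&(hsv[...,1]>105)).astype(np.uint8)
roi=np.zeros_like(m);roi[137:240,236:360]=1
c,_=cv2.findContours(((1-blue)&roi),cv2.RETR_EXTERNAL,cv2.CHAIN_APPROX_NONE)
for q in c:
    if cv2.contourArea(q)>50:
        (u,v),r=cv2.minEnclosingCircle(q);M=cv2.moments(q)
        uv=[M['m10']/M['m00'],M['m01']/M['m00']]
        print(np.round(uv,1),round(r,1),cv2.contourArea(q),[onplane(ct,uv,z)[0].round(4).tolist() for z in(.012,.02)])
E
```

```text
t 0.1 p [ 0.1543 -0.5534  0.2357] F [ 0.7   0.14 -0.89] M [-0.01 -0.02 -0.01] op 0.0918 x [-0.     0.002 -1.   ] jawdeg -74.42
scene 27 297.5925925925926 153.92592592592592 295 300 151 156
top 41 183.7560975609756 185.09756097560975 180 187 182 188
axle@ 0.138 [[0.562  0.1498 0.138 ]]
axle@ 0.145 [[0.5614 0.1489 0.145 ]]
axle@ 0.152 [[0.5608 0.1479 0.152 ]]
tri [0.5618 0.1494 0.1411] [0.5609 0.1483 0.1409]
[262.  212.6] 6.0 96.5 [[0.4896, -0.0665, 0.012], [0.4893, -0.0663, 0.02]]
[323.6 213.1] 10.0 277.0 [[0.4867, -0.2505, 0.012], [0.4864, -0.2492, 0.02]]
[299.5 176.1] 7.6 160.0 [[0.5983, -0.1804, 0.012], [0.5975, -0.1795, 0.02]]
[349.2 166.4] 7.5 148.5 [[0.6267, -0.3307, 0.012], [0.6257, -0.3289, 0.02]]
```

Call:
{"api": "jog_arm", "payload": {"xyz": [[0.41,0.38,0],[0.83,0.76,0],[0.83,0.76,0]], "twist": [[0,0,0],[0,0,0],[0,0,0]], "grip": 1}}

```text
time_s: 0.35
eef_pos: [0.2386, -0.4752, 0.235]
ee_rot: [-1.928, 1.567, 1.485]
wrist_force: [0.7, -0.7, 0.4]
opening: 0.0916
```

Call:
{"api": "jog_arm", "payload": {"xyz": [[0.41,0.38,0],[0.83,0.76,0],[0.83,0.76,0]], "twist": [[0,0,0],[0,0,0],[0,0,0]]}}

```text
time_s: 0.6
eef_pos: [0.3232, -0.3967, 0.2345]
ee_rot: [-1.939, 1.566, 1.475]
wrist_force: [0.9, -0.2, -0.2]
opening: 0.092
```

Call:
{"api": "jog_arm", "payload": {"xyz": [[0.41,0.38,0],[0.83,0.76,0],[0.83,0.76,0]], "twist": [[0,0,0],[0,0,0],[0,0,0]]}}

```text
time_s: 0.85
eef_pos: [0.4077, -0.3182, 0.2342]
ee_rot: [-1.932, 1.565, 1.482]
wrist_force: [-0.4, -0.1, 0.1]
opening: 0.092
```

Call:
{"api": "jog_arm", "payload": {"xyz": [[0.41,0.38,-0.4],[0.83,0.76,-0.8],[0.83,0.76,-0.8],[0.83,0.76,-0.8]], "twist": [[0,0,0],[0,0,0],[0,0,0],[0,0,0]]}}

```text
time_s: 1.18
eef_pos: [0.4909, -0.2377, 0.1501]
ee_rot: [-1.531, 1.559, 1.887]
wrist_force: [-0.1, -0.0, -0.6]
opening: 0.092
```

```bash
python3 - <<'E'
from h import *
s=st();w=capture("wrist");np.save('w1.npy',w)
c=cam("wrist",s)
print(proj(c,[[.4865,-.2495,.025],[.598,-.18,.013],[.489,-.066,.017]]).round(0))
cv2.imwrite('pics/3.png',cv2.resize(w[:,:,::-1],(800,600),interpolation=cv2.INTER_CUBIC))
E
```

```text
t 1.18 p [ 0.4909 -0.2377  0.1501] F [-0.12 -0.02 -0.63] M [-0.02 -0.02  0.  ] op 0.092 x [-0.004  0.011 -1.   ] jawdeg -74.17
[[262. 198.]
 [226.  69.]
 [ 92. 146.]]
```

View pics/3.png

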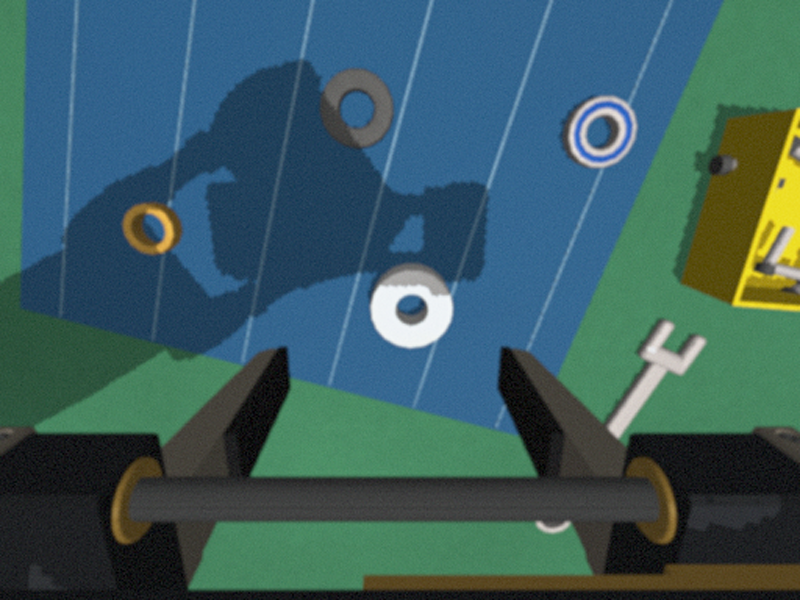

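Spacer sits at (412,306) in the 800×600 wrist view, between the fingers. The washer is at (357,107) and the bush at (152,228). Next I fit the polygons.

```bash
cat >>h.py <<'E'
from scipy.optimize import least_squares
def ringfit(w,s,guess,ztop,n,rad):
    c=cam("wrist",s);f=w.astype(np.float32);k=4
    f=cv2.resize(f,None,fx=k,fy=k,interpolation=cv2.INTER_CUBIC);f=cv2.GaussianBlur(f,(0,0),2)
    g=(f[...,2]-f[...,0])/(f[...,2]+f[...,0]+1)
    m=(g<0.17).astype(np.uint8)
    u=proj(c,[guess[0],guess[1],ztop])[0]
    roi=np.zeros_like(m);cv2.circle(roi,tuple(int(v*k) for v in u),int(k*(rad+.012)*273/.27),1,-1)
    q=max(cv2.findContours(m&roi,cv2.RETR_EXTERNAL,cv2.CHAIN_APPROX_NONE)[0],key=cv2.contourArea)[:,0]
    P=onplane(c,(q+.5)/k-.5,ztop)[:,:2]
    o=ray(c,[0,0])[0][:2]
    def sel(ce):
        v=(o-ce)/np.linalg.norm(o-ce);d=P-ce;return P[(d@v)/np.linalg.norm(d,axis=1)<.1]
    ce=P.mean(0);best=None
    for it in range(3):
        Q=sel(ce)
        def res(p):
            d=Q-p[:2];th=np.arctan2(d[:,1],d[:,0])-p[3];h=np.pi/n
            return np.linalg.norm(d,axis=1)-p[2]/np.cos((th+h)%(2*h)-h)
        R=[least_squares(res,[ce[0],ce[1],rad,ph],x_scale=[.001,.001,.001,.1],loss='soft_l1',f_scale=.0005) for ph in np.arange(6)*2*np.pi/n/6]
        R.sort(key=lambda r:r.cost);best=R[0];ce=best.x[:2]
    p=best.x;print('c',p[:2].round(4),'a',round(p[2],4),'phi',round(np.degrees(p[3])%(360/n),1),'rms um',round(1e6*np.sqrt(np.mean(res(p)**2))),'worst cost ratio',round(R[-1].cost/best.cost,2),len(Q))
    return p
E
python3 - <<'E'
from h import *
s=state();w=capture("wrist")
ringfit(w,s,(.4865,-.2495),.025,10,.028)
ringfit(w,s,(.598,-.18),.013,10,.023)
ringfit(w,s,(.489,-.066),.017,8,.017)
E
```

```text
c [ 0.4865 -0.2503] a 0.0277 phi 30.8 rms um 414 worst cost ratio 1.17 312
c [ 0.5981 -0.1821] a 0.0218 phi 30.1 rms um 320 worst cost ratio 1.01 292
c [ 0.4892 -0.0681] a 0.0168 phi 13.4 rms um 391 worst cost ratio 1.35 203
```

Call:
{"api": "jog_arm", "payload": {"xyz": [[-0.044,-0.125,-0.3],[-0.044,-0.125,-0.6],[-0.044,-0.125,-0.9],[-0.044,-0.125,-0.9]], "twist": [[-0.007,-0.003,-0.033],[-0.007,-0.003,-0.033],[-0.007,-0.003,-0.033],[-0.007,-0.003,-0.033]]}}

```text
time_s: 1.62
eef_pos: [0.4817, -0.2512, 0.057]
ee_rot: [-0.783, 1.563, 2.582]
wrist_force: [-0.5, 0.7, -1.1]
opening: 0.0918
```

```bash
python3 - <<'E'
from h import *
s=st();w=capture("wrist")
ringfit(w,s,(.4865,-.2503),.025,10,.028)
E
```

```text
t 1.62 p [ 0.4817 -0.2512  0.057 ] F [-0.54  0.67 -1.06] M [0.02 0.04 0.03] op 0.0918 x [-0.006  0.004 -1.   ] jawdeg -77.21
c [ 0.4859 -0.2503] a 0.027 phi 13.5 rms um 387 worst cost ratio 1.54 434
```

```bash
python3 - <<'E'
from h import *
s=st();w=capture("wrist");c=cam("wrist",s)
u=proj(c,[.4862,-.2503,.025])[0].astype(int);print(u)
x0,y0=max(u[0]-60,0),max(u[1]-60,0)
np.save('w2.npy',w)
cv2.imwrite('pics/4.png',cv2.resize(w[y0:y0+100,x0:x0+120,::-1],None,fx=6,fy=6,interpolation=cv2.INTER_CUBIC));print(x0,y0)
# world direction in image
print(proj(c,[[.4862,-.2503,.025],[.4962,-.2503,.025],[.4862,-.2403,.025]]))
E
```

```text
t 1.67 p [ 0.4833 -0.2521  0.0599] F [ 0.76 -0.33  0.44] M [0.01 0.05 0.03] op 0.0924 x [-0.003  0.002 -1.   ] jawdeg -77.2
[250 223]
190 163
[[250.01859341 223.41821744]
 [253.08139958 210.93771488]
 [236.57305906 220.60910131]]
```

View pics/4.png

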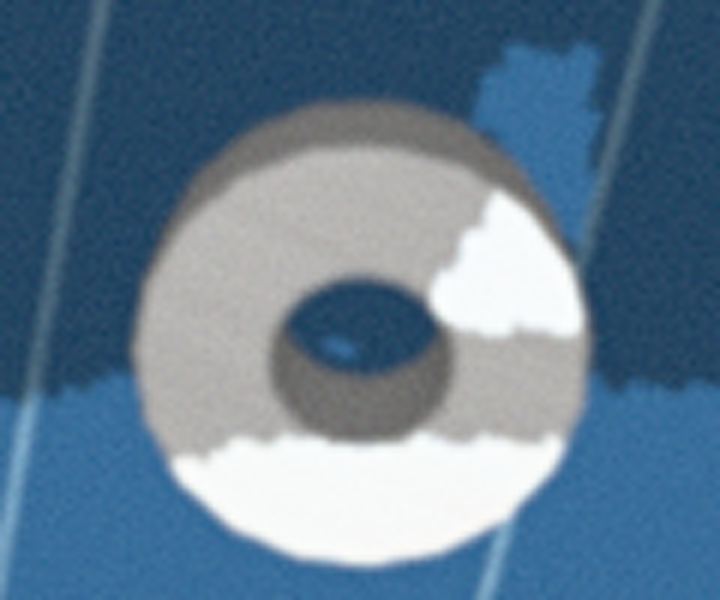

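The crop shows ring corners at about (135,345), (175,460) and (300,560), with a flat at the bottom (300–430,560). This confirms phi ≈ 13.5°, so I turn the jaws to −94.5°.

Call:
{"api": "jog_arm", "payload": {"xyz": [[0.03,0.018,0],[0.03,0.018,0],[0.03,0.018,0],[0.03,0.018,-0.15],[0.03,0.018,-0.32]], "twist": [[-0.001,-0.002,-0.07],[-0.001,-0.002,-0.14],[-0.001,-0.002,-0.192],[-0.001,-0.002,-0.192],[-0.001,-0.002,-0.192]]}}

```text
time_s: 2.13
eef_pos: [0.4912, -0.2548, 0.0351]
ee_rot: [2.45, 1.556, -0.77]
wrist_force: [0.4, -0.2, -0.7]
opening: 0.0922
```

```bash
python3 - <<'E'
from h import *
capture("top");s=st();w=capture("wrist");ringfit(w,s,(.4862,-.2503),.025,10,.028)
E
```

```text
t 2.18 p [ 0.4884 -0.2527  0.0307] F [-2.26  1.31 -1.21] M [0.11 0.12 0.02] op 0.092 x [ 0.004 -0.005 -1.   ] jawdeg -94.5
c [ 0.4837 -0.2499] a 0.0249 phi 23.3 rms um 411 worst cost ratio 1.16 449
```

Call:
{"api": "jog_arm", "payload": {"xyz": [[-0.022,0.024,-0.025],[-0.022,0.024,-0.025],[-0.022,0.024,-0.025],[-0.022,0.024,-0.025]], "twist": [[0.003,0.003,0],[0.003,0.003,0],[0.003,0.003,0],[0.003,0.003,0]]}}

```text
time_s: 2.57
eef_pos: [0.4865, -0.2505, 0.03]
ee_rot: [1.452, 1.57, -1.768]
wrist_force: [-0.1, 0.7, -0.4]
opening: 0.0919
```

```bash
python3 -c "
from h import *
st()"
```

```text
t 2.57 p [ 0.4865 -0.2505  0.03  ] F [-0.09  0.7  -0.36] M [ 0.08  0.03 -0.01] op 0.0919 x [-0.    -0.001 -1.   ] jawdeg -94.5
```

Call:
{"api": "jog_arm", "payload": {"xyz": [[0,0,0],[0,0,0],[0,0,0],[0,0,0],[0,0,0]], "twist": [[0,0,0],[0,0,0],[0,0,0],[0,0,0],[0,0,0]], "grip": 0, "squeeze": 25}}

```text
time_s: 2.98
eef_pos: [0.4865, -0.2504, 0.03]
ee_rot: [1.299, 1.57, -1.921]
wrist_force: [0.2, -0.1, 0.9]
opening: 0.0608
```

Call:
{"api": "jog_arm", "payload": {"xyz": [[0,0,0],[0,0,0],[0,0,0],[0,0,0],[0,0,0]], "twist": [[0,0,0],[0,0,0],[0,0,0],[0,0,0],[0,0,0]]}}

```text
time_s: 3.4
eef_pos: [0.4865, -0.2503, 0.0299]
ee_rot: [0.846, 1.57, -2.373]
wrist_force: [-0.0, 0.2, -0.0]
opening: 0.0553
```

```bash
python3 -c "
from h import *
st()"
```

```text
t 3.4 p [ 0.4865 -0.2503  0.0299] F [-0.01  0.23 -0.  ] M [ 0.07  0.01 -0.03] op 0.0553 x [-0. -0. -1.] jawdeg -94.49
```

Call:
{"api": "jog_arm", "payload": {"xyz": [[0,0,0.2],[0,0,0.6],[0,0,1]], "twist": [[0,0,0],[0,0,0],[0,0,0]]}}

```text
time_s: 3.65
eef_pos: [0.4849, -0.2491, 0.1291]
ee_rot: [-0.532, 1.566, 2.531]
wrist_force: [1.6, -0.9, -1.2]
opening: 0.0552
```

Call:
{"api": "jog_arm", "payload": {"xyz": [[0,0.3,0.3],[0,0.6,0.6],[0,1,0.8]], "twist": [[0,0,0],[0,0,0],[0,0,0]]}}

```text
time_s: 3.9
eef_pos: [0.4857, -0.154, 0.2102]
ee_rot: [-0.561, 1.57, 2.499]
wrist_force: [0.6, 0.3, -0.7]
opening: 0.0553
```

Call:
{"api": "jog_arm", "payload": {"xyz": [[0,0.35,0],[0,0.7,0],[0,1,0]], "twist": [[0,0,0],[0,0,0],[0,0,0]]}}

```text
time_s: 4.15
eef_pos: [0.4855, -0.052, 0.2108]
ee_rot: [-2.576, 1.57, 0.485]
wrist_force: [0.2, 0.1, -1.7]
opening: 0.0554
```

Call:
{"api": "jog_arm", "payload": {"xyz": [[0,0.35,0],[0,0.7,0],[0,1,0]], "twist": [[0,0,0],[0,0,0],[0,0,0]]}}

```text
time_s: 4.4
eef_pos: [0.4849, 0.0502, 0.2106]
ee_rot: [-2.018, 1.57, 1.044]
wrist_force: [0.8, -0.2, -1.7]
opening: 0.055
```

Call:
{"api": "jog_arm", "payload": {"xyz": [[0,0.35,0],[0,0.7,0],[0,0.95,0],[0,0.95,0],[0,0.95,0]], "twist": [[0,0,0],[0,0,0],[0,0,0],[0,0,0],[0,0,0]]}}

```text
time_s: 4.82
eef_pos: [0.4844, 0.1461, 0.2102]
ee_rot: [-0.83, 1.57, 2.234]
wrist_force: [0.1, -0.1, -1.1]
opening: 0.0555
```

```bash
python3 - <<'E'
from h import *
s=st();w=capture("wrist");np.save('w3.npy',w);np.save('s3.npy',np.r_[s["eef_pos"],s["ee_rot"]])
c=cam("wrist",s);print(proj(c,[[.5614,.149,.152],[.5614,.149,.08]]))
cv2.imwrite('pics/5.png',cv2.resize(w[:,:,::-1],(800,600),interpolation=cv2.INTER_CUBIC))
E
```

```text
t 4.82 p [0.4844 0.1461 0.2102] F [ 0.07 -0.08 -1.07] M [ 0.01  0.03 -0.03] op 0.0555 x [-0.  0. -1.] jawdeg -94.43
[[239.51757251 118.07965747]
 [242.57727797 114.89418882]]
```

View pics/5.png

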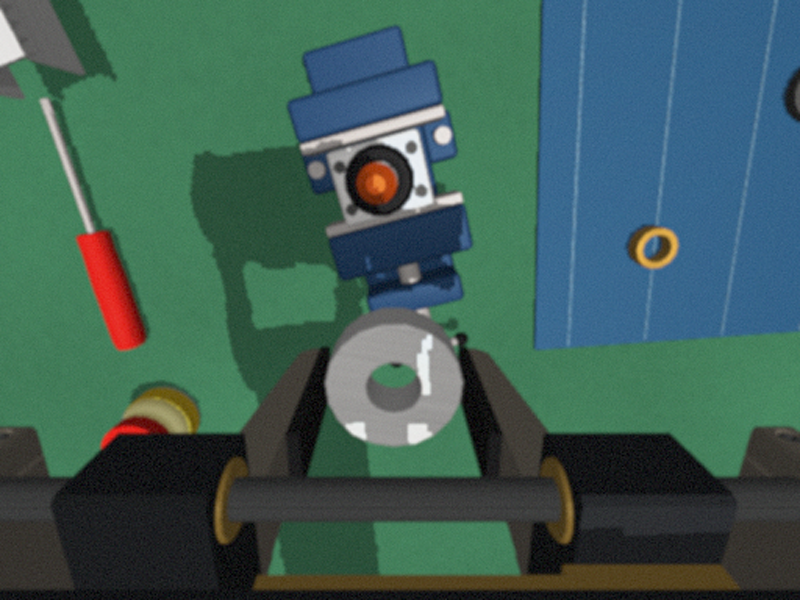

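Nose is at (377,182), the seal's circle around (380,180), and the held spacer at (397,380) level between the fingers. I measure the spacer and axle in this same picture so that camera bias cancels.

```bash
python3 - <<'E'
from h import *
w=np.load('w3.npy');p=np.load('s3.npy');s=dict(eef_pos=p[:3],ee_rot=p[3:]);c=cam("wrist",s)
h=cv2.cvtColor(cv2.resize(w,None,fx=4,fy=4,interpolation=cv2.INTER_CUBIC),cv2.COLOR_RGB2HSV).astype(int)
H,S,V=h[...,0],h[...,1],h[...,2]
def blob(m,cx,cy,r):
    roi=np.zeros(m.shape,np.uint8);cv2.circle(roi,(int(cx*4),int(cy*4)),int(r*4),1,-1)
    q=max(cv2.findContours(m.astype(np.uint8)&roi,cv2.RETR_EXTERNAL,cv2.CHAIN_APPROX_NONE)[0],key=cv2.contourArea)[:,0]
    return (q+.5)/4-.5
def circ(P):
    A=np.c_[P,np.ones(len(P))];x=np.linalg.lstsq(A,(P**2).sum(1),rcond=None)[0];ce=x[:2]/2;return ce,np.sqrt(x[2]+ce@ce)
n=blob((H<14)&(S>130)&(V>70),241,116,20);e=cv2.fitEllipse(n.astype(np.float32));print('nose',e)
print('nose base@.138',circ(onplane(c,n,.138)[:,:2]))
# bright tip
t=blob((H<20)&(S>100)&(V>190),241,116,12);print('tip',t.min(0),t.max(0),onplane(c,t.mean(0),.152))
k=blob(((V<75)|((H<14)&(S>130)))&~((H>95)&(H<125)&(S>90)),243,115,27)
P=k
for z in(.095,.1,.105,.11): print('seal',z,circ(onplane(c,P,z)[:,:2]))
zt=p[2]-.005
r=blob((S<45)&(V>100),254,243,60);r=r[r[:,1]>243];print('ring',circ(onplane(c,r,zt)[:,:2]),'pose',p[:2],len(r))
E
```

```text
nose ((240.67445373535156, 117.05827331542969), (25.386655807495117, 27.767295837402344), 137.48086547851562)
nose base@.138 (array([0.56142779, 0.14865126]), np.float64(0.01015142842847887))
tip [237.875 111.125] [246.625 122.375] [[0.56210201 0.14712598 0.152     ]]
seal 0.095 (array([0.56129412, 0.14986614]), np.float64(0.02036514601996024))
seal 0.1 (array([0.56144729, 0.14967201]), np.float64(0.019978642553590196))
seal 0.105 (array([0.56160046, 0.14947787]), np.float64(0.01959213908722691))
seal 0.11 (array([0.56175363, 0.14928373]), np.float64(0.01920563562087369))
ring (array([0.48427591, 0.14618159]), np.float64(0.027352571635346518)) pose [0.48442164 0.14605655] 500
```

Call:
{"api": "jog_arm", "payload": {"xyz": [[0.3,0.027,0],[0.6,0.027,0],[0.771,0.027,0],[0.771,0.027,-0.1],[0.771,0.027,-0.2]], "twist": [[0,0,0],[0,0,0],[0,0,0],[0,0,0],[0,0,0]]}}

```text
time_s: 5.28
eef_pos: [0.5622, 0.1464, 0.1897]
ee_rot: [1.507, 1.571, -1.716]
wrist_force: [-0.0, 1.1, -0.9]
opening: 0.0552
```

Call:
{"api": "jog_arm", "payload": {"xyz": [[0,0,0],[0,0,0],[0,0,0]], "twist": [[0,0,0],[0,0,0],[0,0,0]]}}

```text
time_s: 5.53
eef_pos: [0.5612, 0.1461, 0.1894]
ee_rot: [0.25, 1.57, -2.973]
wrist_force: [0.3, -0.1, -0.8]
opening: 0.0557
```

```bash
python3 -c "
from h import *
st()"
```

```text
t 5.53 p [0.5612 0.1461 0.1894] F [ 0.35 -0.14 -0.82] M [ 0.01  0.02 -0.06] op 0.0557 x [-0.001 -0.    -1.   ] jawdeg -94.66
```

Call:
{"api": "jog_arm", "payload": {"xyz": [[0.003,0.027,0],[0.003,0.027,0],[0.003,0.027,0],[0.003,0.027,0]], "twist": [[0,0,0],[0,0,0],[0,0,0],[0,0,0]]}}

```text
time_s: 5.87
eef_pos: [0.5615, 0.149, 0.1898]
ee_rot: [0.457, 1.57, -2.765]
wrist_force: [0.2, -0.2, -0.4]
opening: 0.0558
```

Call:
{"api": "jog_arm", "payload": {"xyz": [[0,0,-0.05],[0,0,-0.08],[0,0,-0.08]], "twist": [[0,0,0],[0,0,0],[0,0,0]]}}

```text
time_s: 6.12
eef_pos: [0.5609, 0.1489, 0.1806]
ee_rot: [0.22, 1.568, -3.003]
wrist_force: [-0.6, -0.3, -0.7]
opening: 0.0558
```

```bash
python3 -c "
from h import *
st()"
```

```text
t 6.12 p [0.5609 0.1489 0.1806] F [-0.56 -0.3  -0.67] M [ 0.    0.06 -0.  ] op 0.0558 x [-0.002 -0.    -1.   ] jawdeg -94.63
```

Ring bottom is about at the nose tip. Continue in small steps.

Call:
{"api": "jog_arm", "payload": {"xyz": [[0.005,0,-0.03],[0.005,0,-0.05],[0.005,0,-0.05]], "twist": [[0,0,0],[0,0,0],[0,0,0]]}}

```text
time_s: 6.37
eef_pos: [0.5609, 0.1489, 0.1748]
ee_rot: [0.186, 1.567, -3.037]
wrist_force: [-0.1, 0.7, -1.3]
opening: 0.0555
```

Call:
{"api": "jog_arm", "payload": {"xyz": [[0,0,-0.03],[0,0,-0.05],[0,0,-0.05]], "twist": [[0,0,0],[0,0,0],[0,0,0]]}}

```text
time_s: 6.62
eef_pos: [0.5606, 0.1489, 0.169]
ee_rot: [0.172, 1.566, -3.051]
wrist_force: [-0.3, 0.5, -1.8]
opening: 0.0552
```

Call:
{"api": "jog_arm", "payload": {"xyz": [[0,0,-0.03],[0,0,-0.04],[0,0,-0.04]], "twist": [[0,0,0],[0,0,0],[0,0,0]]}}

```text
time_s: 6.87
eef_pos: [0.5605, 0.1488, 0.1647]
ee_rot: [0.182, 1.566, -3.041]
wrist_force: [0.3, 0.2, -1.7]
opening: 0.0553
```

```bash
python3 -c "
from h import *
st()"
```

```text
t 6.87 p [0.5605 0.1488 0.1647] F [ 0.28  0.23 -1.7 ] M [ 0.04 -0.11  0.  ] op 0.0553 x [-0.005 -0.    -1.   ] jawdeg -94.64
```

Call:
{"api": "jog_arm", "payload": {"xyz": [[0.009,0,-0.02],[0.009,0,-0.02],[0.009,0,-0.02]], "twist": [[0,-0.003,0],[0,-0.003,0],[0,-0.003,0]]}}

```text
time_s: 7.12
eef_pos: [0.5613, 0.1488, 0.1626]
ee_rot: [0.793, 1.57, -2.429]
wrist_force: [0.0, 0.2, -1.8]
opening: 0.0553
```

Call:
{"api": "jog_arm", "payload": {"xyz": [[0,0,-0.03],[0,0,-0.04],[0,0,-0.04]], "twist": [[0,0,0],[0,0,0],[0,0,0]]}}

```text
time_s: 7.37
eef_pos: [0.5609, 0.1488, 0.1581]
ee_rot: [0.404, 1.569, -2.818]
wrist_force: [0.1, 0.7, -1.2]
opening: 0.0555
```

```bash
python3 -c "
from h import *
st()"
```

```text
t 7.37 p [0.5609 0.1488 0.1581] F [ 0.1   0.69 -1.22] M [ 0.05 -0.03  0.02] op 0.0555 x [-0.002 -0.001 -1.   ] jawdeg -94.64
```

Call:
{"api": "jog_arm", "payload": {"xyz": [[0.005,0,-0.03],[0.005,0,-0.06],[0.005,0,-0.06]], "twist": [[0,-0.002,0],[0,-0.002,0],[0,-0.002,0]]}}

```text
time_s: 7.62
eef_pos: [0.5609, 0.1488, 0.1511]
ee_rot: [1.861, 1.57, -1.361]
wrist_force: [-1.3, 1.2, -1.9]
opening: 0.0553
```

Call:
{"api": "jog_arm", "payload": {"xyz": [[0.005,0,-0.03],[0.005,0,-0.06],[0.005,0,-0.06]], "twist": [[0,-0.002,0],[0,-0.002,0],[0,-0.002,0]]}}

```text
time_s: 7.87
eef_pos: [0.5608, 0.1488, 0.1442]
ee_rot: [2.852, 1.569, -0.371]
wrist_force: [0.2, 0.2, -1.0]
opening: 0.0553
```

```bash
python3 -c "
from h import *
st()"
```

```text
t 7.87 p [0.5608 0.1488 0.1442] F [ 0.23  0.16 -1.05] M [ 0.02  0.07 -0.02] op 0.0553 x [ 0.002 -0.001 -1.   ] jawdeg -94.64
```

Call:
{"api": "jog_arm", "payload": {"xyz": [[0.004,0,-0.02],[0.004,0,-0.03],[0.004,0,-0.03]], "twist": [[0,0.001,0],[0,0.001,0],[0,0.001,0]]}}

```text
time_s: 8.12
eef_pos: [0.561, 0.1487, 0.1408]
ee_rot: [1.145, 1.57, -2.077]
wrist_force: [-0.5, 0.1, -0.7]
opening: 0.0553
```

Call:
{"api": "jog_arm", "payload": {"xyz": [[0.002,0,-0.02],[0.002,0,-0.03],[0.002,0,-0.03]], "twist": [[0,0,0],[0,0,0],[0,0,0]]}}

```text
time_s: 8.37
eef_pos: [0.5611, 0.1487, 0.1375]
ee_rot: [0.784, 1.57, -2.439]
wrist_force: [-0.0, 0.1, -0.7]
opening: 0.0553
```

Call:
{"api": "jog_arm", "payload": {"xyz": [[0.002,0,-0.02],[0.002,0,-0.03],[0.002,0,-0.03]], "twist": [[0,0,0],[0,0,0],[0,0,0]]}}

```text
time_s: 8.62
eef_pos: [0.561, 0.1487, 0.1341]
ee_rot: [0.58, 1.569, -2.643]
wrist_force: [0.4, -0.7, -0.9]
opening: 0.0553
```

```bash
python3 -c "
from h import *
st()"
```

```text
t 8.62 p [0.561  0.1487 0.1341] F [ 0.42 -0.75 -0.88] M [ 0.08 -0.05 -0.01] op 0.0553 x [-0.001 -0.001 -1.   ] jawdeg -94.64
```

Ring bottom ≈ 0.107; no contact yet. Continue with 2–3 mm calls.

Call:
{"api": "jog_arm", "payload": {"xyz": [[0.002,0,-0.02],[0.002,0,-0.025],[0.002,0,-0.025]], "twist": [[0,-0.001,0],[0,-0.001,0],[0,-0.001,0]]}}

```text
time_s: 8.87
eef_pos: [0.561, 0.1487, 0.1313]
ee_rot: [1.205, 1.57, -2.017]
wrist_force: [0.1, -0.3, -1.7]
opening: 0.0552
```

Call:
{"api": "jog_arm", "payload": {"xyz": [[0.002,0,-0.02],[0.002,0,-0.025],[0.002,0,-0.025]], "twist": [[0,0,0],[0,0,0],[0,0,0]]}}

```text
time_s: 9.12
eef_pos: [0.5611, 0.1487, 0.1285]
ee_rot: [0.822, 1.57, -2.4]
wrist_force: [0.3, -0.3, -0.6]
opening: 0.0551
```

```bash
python3 -c "
from h import *
st()"
```

```text
t 9.12 p [0.5611 0.1487 0.1285] F [ 0.28 -0.3  -0.56] M [ 0.03  0.01 -0.02] op 0.0551 x [-0.001 -0.001 -1.   ] jawdeg -94.64
```

Call:
{"api": "jog_arm", "payload": {"xyz": [[0.002,0,-0.015],[0.002,0,-0.02],[0.002,0,-0.02]], "twist": [[0,0,0],[0,0,0],[0,0,0]]}}

```text
time_s: 9.37
eef_pos: [0.5615, 0.1487, 0.1272]
ee_rot: [1.219, 1.57, -2.004]
wrist_force: [-2.3, -0.3, 4.3]
opening: 0.0552
```

Call:
{"api": "jog_arm", "payload": {"xyz": [[0.002,0,-0.015],[0.002,0,-0.02],[0.002,0,-0.02]], "twist": [[0,0,0],[0,0,0],[0,0,0]]}}

```text
time_s: 9.62
eef_pos: [0.5618, 0.1487, 0.126]
ee_rot: [1.397, 1.57, -1.825]
wrist_force: [-2.9, -0.5, 5.4]
opening: 0.0558
```

```bash
python3 -c "
from h import *
st()"
```

```text
t 9.62 p [0.5618 0.1487 0.126 ] F [-2.87 -0.53  5.35] M [ 0.   0.6 -0. ] op 0.0558 x [-0.    -0.001 -1.   ] jawdeg -94.63
```

Call:
{"api": "jog_arm", "payload": {"xyz": [[-0.008,0,-0.01],[-0.008,0,-0.02],[-0.008,0,-0.02]], "twist": [[0,0,0],[0,0,0],[0,0,0]]}}

```text
time_s: 9.87
eef_pos: [0.5617, 0.1487, 0.1251]
ee_rot: [2.64, 1.569, -0.582]
wrist_force: [-1.2, -0.3, 5.8]
opening: 0.0554
```

Call:
{"api": "jog_arm", "payload": {"xyz": [[0,0,-0.01],[0,0,-0.02],[0,0,-0.02]], "twist": [[0,0,0],[0,0,0],[0,0,0]]}}

```text
time_s: 10.12
eef_pos: [0.5619, 0.1487, 0.124]
ee_rot: [2.709, 1.569, -0.513]
wrist_force: [-2.0, -0.4, 5.6]
opening: 0.0557
```

```bash
python3 -c "
from h import *
st()"
```

```text
t 10.12 p [0.5619 0.1487 0.124 ] F [-2.03 -0.36  5.62] M [-0.04  0.53 -0.03] op 0.0557 x [ 0.002 -0.001 -1.   ] jawdeg -94.62
```

Call:
{"api": "jog_arm", "payload": {"xyz": [[-0.008,0,-0.015],[-0.008,0,-0.03],[-0.008,0,-0.03]], "twist": [[0,0.001,0],[0,0.001,0],[0,0.001,0]]}}

```text
time_s: 10.37
eef_pos: [0.5618, 0.1487, 0.1221]
ee_rot: [2.742, 1.568, -0.48]
wrist_force: [-2.0, 0.0, 5.1]
opening: 0.0551
```

Call:
{"api": "jog_arm", "payload": {"xyz": [[-0.004,0,-0.015],[-0.004,0,-0.03],[-0.004,0,-0.03]], "twist": [[0,0,0],[0,0,0],[0,0,0]]}}

```text
time_s: 10.62
eef_pos: [0.5619, 0.1487, 0.1201]
ee_rot: [2.874, 1.567, -0.348]
wrist_force: [-2.9, -0.1, 5.2]
opening: 0.0559
```

```bash
python3 -c "
from h import *
st()"
```

```text
t 10.62 p [0.5619 0.1487 0.1201] F [-2.89 -0.1   5.22] M [-0.05  0.41  0.02] op 0.0559 x [ 0.003 -0.001 -1.   ] jawdeg -94.61
```

Call:
{"api": "jog_arm", "payload": {"xyz": [[-0.01,0,-0.015],[-0.01,0,-0.025],[-0.01,0,-0.025]], "twist": [[0,0.003,0],[0,0.003,0],[0,0.003,0]]}}

```text
time_s: 10.87
eef_pos: [0.5618, 0.1487, 0.1189]
ee_rot: [2.294, 1.569, -0.928]
wrist_force: [-1.3, 0.0, 4.4]
opening: 0.0556
```

Call:
{"api": "jog_arm", "payload": {"xyz": [[-0.006,0,-0.01],[-0.006,0,-0.02],[-0.006,0,-0.02]], "twist": [[0,0.002,0],[0,0.002,0],[0,0.002,0]]}}

```text
time_s: 11.12
eef_pos: [0.5619, 0.1487, 0.1178]
ee_rot: [1.075, 1.569, -2.147]
wrist_force: [-1.0, 0.2, 5.7]
opening: 0.0554
```

```bash
python3 -c "
from h import *
st()"
```

```text
t 11.12 p [0.5619 0.1487 0.1178] F [-1.04  0.21  5.71] M [-0.08  0.31 -0.02] op 0.0554 x [-0.001 -0.001 -1.   ] jawdeg -94.61
```

Call:
{"api": "jog_arm", "payload": {"xyz": [[-0.008,0,-0.01],[-0.008,0,-0.02],[-0.008,0,-0.02]], "twist": [[0,0,0],[0,0,0],[0,0,0]]}}

```text
time_s: 11.37
eef_pos: [0.5619, 0.1487, 0.1169]
ee_rot: [2.429, 1.569, -0.793]
wrist_force: [-2.0, -0.7, 6.7]
opening: 0.055
```

Call:
{"api": "jog_arm", "payload": {"xyz": [[-0.004,0,-0.01],[-0.004,0,-0.02],[-0.004,0,-0.02]], "twist": [[0,0,0],[0,0,0],[0,0,0]]}}

```text
time_s: 11.62
eef_pos: [0.5619, 0.1487, 0.1157]
ee_rot: [2.67, 1.568, -0.552]
wrist_force: [-2.1, -0.9, 6.0]
opening: 0.0551
```

```bash
python3 -c "
from h import *
st()"
```

```text
t 11.62 p [0.5619 0.1487 0.1157] F [-2.09 -0.86  6.05] M [-0.08  0.44 -0.  ] op 0.0551 x [ 0.002 -0.001 -1.   ] jawdeg -94.61
```

Call:
{"api": "jog_arm", "payload": {"xyz": [[-0.008,0,-0.01],[-0.008,0,-0.02],[-0.008,0,-0.02]], "twist": [[0,0.002,0],[0,0.002,0],[0,0.002,0]]}}

```text
time_s: 11.87
eef_pos: [0.5618, 0.1487, 0.1148]
ee_rot: [2.189, 1.569, -1.033]
wrist_force: [-2.2, -0.2, 5.8]
opening: 0.0553
```

Call:
{"api": "jog_arm", "payload": {"xyz": [[-0.004,0,-0.01],[-0.004,0,-0.02],[-0.004,0,-0.02]], "twist": [[0,0.001,0],[0,0.001,0],[0,0.001,0]]}}

```text
time_s: 12.12
eef_pos: [0.562, 0.1488, 0.1146]
ee_rot: [1.767, 1.569, -1.454]
wrist_force: [-5.2, -0.7, 10.9]
opening: 0.0556
```

```bash
python3 -c "
from h import *
st()"
```

```text
t 12.12 p [0.562  0.1488 0.1146] F [-5.24 -0.74 10.91] M [-0.1   0.86 -0.01] op 0.0556 x [ 0.    -0.001 -1.   ] jawdeg -94.6
```

Call:
{"api": "jog_arm", "payload": {"xyz": [[-0.012,0,-0.02],[-0.012,0,-0.03],[-0.012,0,-0.03]], "twist": [[0,0,0],[0,0,0],[0,0,0]]}}

```text
time_s: 12.37
eef_pos: [0.562, 0.1487, 0.1145]
ee_rot: [2.672, 1.568, -0.55]
wrist_force: [-5.5, -1.3, 15.9]
opening: 0.0553
```

```bash
python3 -c "
from h import *
st()"
```

```text
t 12.37 p [0.562  0.1487 0.1145] F [-5.46 -1.34 15.85] M [-0.13  1.07 -0.01] op 0.0553 x [ 0.003 -0.002 -1.   ] jawdeg -94.59
```

Call:
{"api": "jog_arm", "payload": {"xyz": [[0,0,0],[0,0,0],[0,0,0]], "twist": [[0,0,0],[0,0,0],[0,0,0]]}}

```text
time_s: 12.62
eef_pos: [0.5624, 0.1488, 0.1147]
ee_rot: [2.825, 1.567, -0.397]
wrist_force: [0.3, 0.8, 3.0]
opening: 0.0556
```

Call:
{"api": "jog_arm", "payload": {"xyz": [[0,0,0],[0,0,0],[0,0,0],[0,0,0],[0,0,0]], "twist": [[0,0,0],[0,0,0],[0,0,0],[0,0,0],[0,0,0]], "grip": 1}}

```text
time_s: 13.03
eef_pos: [0.5621, 0.1487, 0.1143]
ee_rot: [2.758, 1.567, -0.463]
wrist_force: [0.2, -0.1, -1.0]
opening: 0.0868
```

Call:
{"api": "jog_arm", "payload": {"xyz": [[0,0,0.2],[0,0,0.5],[0,0,0.9],[0,0,0.9],[0,0,0.9]], "twist": [[0,0,0],[0,0,0],[0,0,0],[0,0,0],[0,0,0]]}}

```text
time_s: 13.45
eef_pos: [0.564, 0.1489, 0.2074]
ee_rot: [3.088, 1.561, -0.134]
wrist_force: [-0.9, -1.0, -0.4]
opening: 0.092
```

```bash
python3 - <<'E'
from h import *
s=st();a=capture("scene");c=cam("scene")
u=proj(c,[.5615,.1488,.1])[0].astype(int);print(u)
cv2.imwrite('pics/6.png',cv2.resize(a[u[1]-45:u[1]+45,u[0]-60:u[0]+60,::-1],None,fx=6,fy=6,interpolation=cv2.INTER_CUBIC))
E
```

```text
t 13.45 p [0.564  0.1489 0.2074] F [-0.94 -0.99 -0.4 ] M [ 0.04  0.06 -0.01] op 0.092 x [ 0.009 -0.001 -1.   ] jawdeg -94.59
[297 164]
```

View pics/6.png

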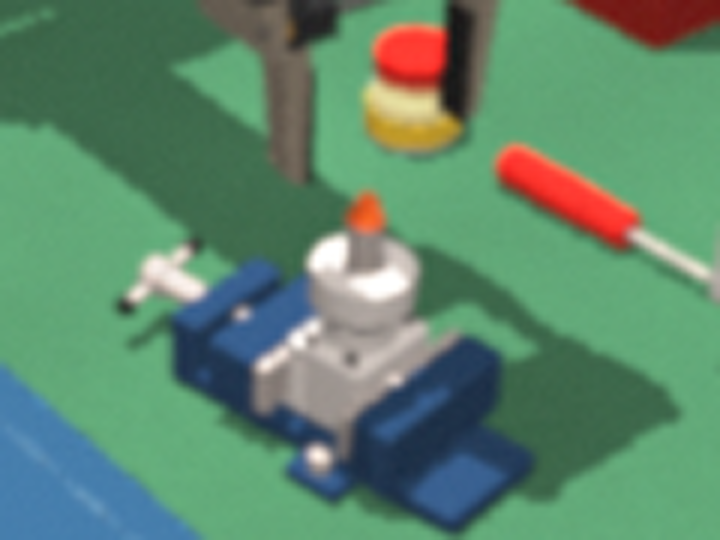

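The spacer is flat on the home seal, and the axle nose shows above it at (368,215). Now the washer.

Call:
{"api": "jog_arm", "payload": {"xyz": [[0.05,-0.3,0.02],[0.09,-0.6,0.02],[0.09,-0.9,0.02]], "twist": [[0,0.006,0],[0,0.006,0],[0,0.006,0]]}}

```text
time_s: 13.75
eef_pos: [0.5707, 0.0581, 0.2047]
ee_rot: [0.237, 1.563, -2.984]
wrist_force: [-0.1, -0.8, -0.5]
opening: 0.092
```

Call:
{"api": "jog_arm", "payload": {"xyz": [[0.03,-0.3,0],[0.06,-0.6,0],[0.09,-0.9,0]], "twist": [[0,0,0],[0,0,0],[0,0,0]]}}

```text
time_s: 14.0
eef_pos: [0.5782, -0.033, 0.2021]
ee_rot: [0.082, 1.558, -3.138]
wrist_force: [0.7, -0.5, 0.6]
opening: 0.0919
```

Call:
{"api": "jog_arm", "payload": {"xyz": [[0.03,-0.3,0],[0.06,-0.6,0],[0.09,-0.9,0]], "twist": [[0,0,0],[0,0,0],[0,0,0]]}}

```text
time_s: 14.25
eef_pos: [0.5858, -0.124, 0.1994]
ee_rot: [-0.03, 1.554, 3.033]
wrist_force: [0.1, 0.9, -0.4]
opening: 0.092
```

Call:
{"api": "jog_arm", "payload": {"xyz": [[0.03,-0.3,-0.3],[0.06,-0.6,-0.7],[0.07,-0.6,-1],[0.07,-0.6,-1],[0.07,-0.6,-1]], "twist": [[0,0,0],[0,0,0],[0,0,0],[0,0,0],[0,0,0]]}}

```text
time_s: 14.67
eef_pos: [0.5897, -0.1826, 0.095]
ee_rot: [-0.177, 1.545, 2.885]
wrist_force: [1.0, 0.8, 0.8]
opening: 0.0919
```

```bash
python3 - <<'E'
from h import *
capture("top");s=st();w=capture("wrist");np.save('w4.npy',w);np.save('s4.npy',np.r_[s["eef_pos"],s["ee_rot"]])
p=ringfit(w,s,(.598,-.182),.013,10,.023);c=cam("wrist",s)
u=proj(c,[.598,-.182,.013])[0].astype(int);print(u)
im=cv2.resize(w[u[1]-40:u[1]+40,u[0]-50:u[0]+50,::-1],None,fx=7,fy=7,interpolation=cv2.INTER_CUBIC)
cv2.imwrite('pics/7.png',im)
E
```

```text
t 14.72 p [ 0.5919 -0.1831  0.0983] F [-0.    0.02  0.84] M [-0.   -0.01  0.01] op 0.0916 x [-0.019  0.004 -1.   ] jawdeg -94.52
c [ 0.5987 -0.182 ] a 0.0216 phi 4.8 rms um 342 worst cost ratio 1.35 286
[250 196]
```

View pics/7.png

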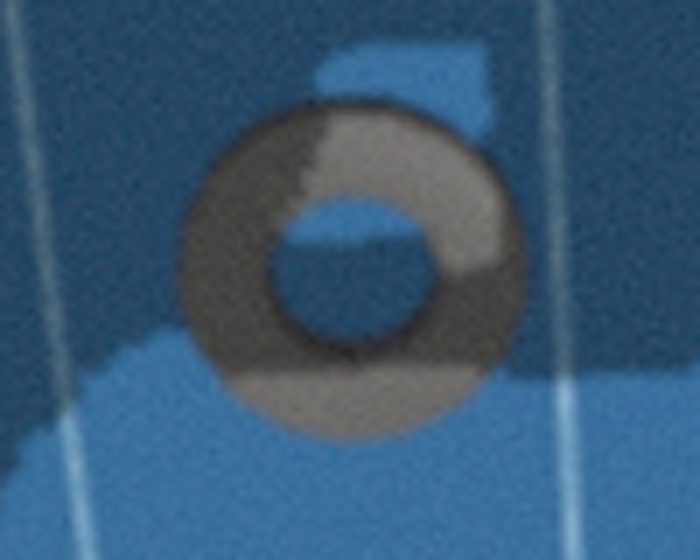

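Call:
{"api": "jog_arm", "payload": {"xyz": [[0.065,0.01,-0.2],[0.065,0.01,-0.4],[0.065,0.01,-0.4],[0.065,0.01,-0.4],[0.065,0.01,-0.4]], "twist": [[-0.002,-0.012,0],[-0.002,-0.012,0],[-0.002,-0.012,0],[-0.002,-0.012,0],[-0.002,-0.012,0]]}}

```text
time_s: 15.18
eef_pos: [0.6013, -0.1826, 0.063]
ee_rot: [2.752, 1.563, -0.467]
wrist_force: [-0.1, 0.4, 0.5]
opening: 0.0919
```

```bash
sed -i 's/def ringfit(w,s,guess,ztop,n,rad)/def ringfit(w,s,guess,ztop,n,rad,thr=.17)/; s/(g<0.17)/(g<thr)/' h.py; python3 - <<'E'
from h import *
s=st();w=np.mean([capture("wrist") for _ in range(4)],axis=0)
for t in(.12,.17,.22,.27,.32): ringfit(w,s,(.5985,-.182),.013,10,.023,t)
w=np.load('w4.npy');p=np.load('s4.npy');s=dict(eef_pos=p[:3],ee_rot=p[3:]);print()
for t in(.12,.17,.22,.27,.32): ringfit(w,s,(.5985,-.182),.013,10,.023,t)
E
```

```text
t 15.18 p [ 0.6013 -0.1826  0.063 ] F [-0.12  0.43  0.52] M [-0.    0.06  0.03] op 0.0919 x [ 0.007 -0.003 -1.   ] jawdeg -94.43
c [ 0.5985 -0.1817] a 0.0213 phi 32.4 rms um 321 worst cost ratio 1.39 314
c [ 0.5984 -0.1817] a 0.0215 phi 33.2 rms um 325 worst cost ratio 1.01 318
c [ 0.5983 -0.1817] a 0.0217 phi 31.9 rms um 329 worst cost ratio 1.0 321
c [ 0.5983 -0.1817] a 0.0219 phi 31.6 rms um 334 worst cost ratio 1.01 324
c [ 0.5982 -0.1816] a 0.0221 phi 31.8 rms um 330 worst cost ratio 1.0 328

c [ 0.5988 -0.182 ] a 0.0214 phi 4.8 rms um 337 worst cost ratio 1.31 282
c [ 0.5987 -0.182 ] a 0.0216 phi 4.8 rms um 342 worst cost ratio 1.35 286
c [ 0.5986 -0.182 ] a 0.0219 phi 5.0 rms um 346 worst cost ratio 1.35 289
c [ 0.5985 -0.182 ] a 0.0221 phi 3.9 rms um 347 worst cost ratio 1.32 290
c [ 0.5984 -0.182 ] a 0.0223 phi 2.4 rms um 356 worst cost ratio 1.24 293
```

Call:
{"api": "jog_arm", "payload": {"xyz": [[-0.029,0.008,0],[-0.029,0.008,0],[-0.029,0.008,0],[-0.029,0.008,0],[-0.029,0.008,0]], "twist": [[0.002,0.004,0.07],[0.002,0.004,0.14],[0.002,0.004,0.2],[0.002,0.004,0.2],[0.002,0.004,0.2]]}}

```text
time_s: 15.8
eef_pos: [0.5981, -0.1822, 0.0626]
ee_rot: [-2.038, 1.57, 1.337]
wrist_force: [-1.2, 0.1, -0.2]
opening: 0.092
```

```bash
python3 - <<'E'
from h import *
s=st();w=np.mean([capture("wrist") for _ in range(4)],axis=0)
for t in(.12,.22): ringfit(w,s,(.5985,-.182),.013,10,.023,t)
E
```

```text
t 15.8 p [ 0.5981 -0.1822  0.0626] F [-1.15  0.09 -0.25] M [ 0.01 -0.01 -0.02] op 0.092 x [ 0.     0.001 -1.   ] jawdeg -76.63
c [ 0.5984 -0.1818] a 0.0213 phi 12.4 rms um 343 worst cost ratio 1.04 318
c [ 0.5983 -0.1819] a 0.0217 phi 12.7 rms um 352 worst cost ratio 1.04 324
```

```bash
cat >>h.py <<'E'
def harm(w,s,ce,zt,zb,n,rad,thr=.17):
    c=cam("wrist",s);f=cv2.resize(w.astype(np.float32),None,fx=4,fy=4,interpolation=cv2.INTER_CUBIC);f=cv2.GaussianBlur(f,(0,0),3)
    m=((f[...,2]-f[...,0])/(f[...,2]+f[...,0]+1)<thr).astype(np.uint8)
    u=proj(c,[ce[0],ce[1],zt])[0];roi=np.zeros_like(m);cv2.circle(roi,tuple(int(v*4) for v in u),int(4*(rad+.012)*273/.2),1,-1)
    q=max(cv2.findContours(m&roi,cv2.RETR_EXTERNAL,cv2.CHAIN_APPROX_NONE)[0],key=cv2.contourArea)[:,0];uv=(q+.5)/4-.5
    o=ray(c,[0,0])[0][:2];v=(o-ce)/np.linalg.norm(o-ce);P=[]
    for z,sg in((zt,-1),(zb,1)):
        X=onplane(c,uv,z)[:,:2]-ce;k=sg*(X@v)/np.linalg.norm(X,axis=1);P.append(X[k>.12])
    X=np.vstack(P);r=np.linalg.norm(X,axis=1)*1e3;th=np.arctan2(X[:,1],X[:,0])
    ks=[1,2,3,4,n];A=np.column_stack([np.ones_like(th)]+[g(k*th) for k in ks for g in(np.cos,np.sin)])
    x=np.linalg.lstsq(A,r,rcond=None)[0];C,S=x[-2:]
    print('r0',x[0].round(2),'h1',x[1:3].round(2),'h2',x[3:5].round(2),'amp',np.hypot(C,S).round(3),'phi',round(np.degrees(np.arctan2(-S,-C)/n)%(360/n),1),'rms',np.std(r-A@x).round(3))
E
python3 - <<'E'
from h import *
s=st();w=np.mean([capture("wrist") for _ in range(2)],axis=0);ce=np.array([.5984,-.1818])
for t in(.1,.17,.25): harm(w,s,ce,.013,.003,10,.023,t)
w=np.load('w4.npy');p=np.load('s4.npy');s=dict(eef_pos=p[:3],ee_rot=p[3:])
for t in(.1,.17,.25): harm(w,s,ce,.013,.003,10,.023,t)
E
```

```text
t 16.0 p [ 0.5979 -0.1821  0.0622] F [0.22 1.14 0.1 ] M [-0.02  0.   -0.01] op 0.092 x [-0.     0.001 -1.   ] jawdeg -76.55
r0 21.33 h1 [-0.24 -0.04] h2 [-0.32 -0.15] amp 0.022 phi 3.3 rms 0.209
r0 21.7 h1 [-0.29 -0.04] h2 [-0.3  -0.12] amp 0.023 phi 4.1 rms 0.212
r0 22.09 h1 [-0.34 -0.04] h2 [-0.28 -0.1 ] amp 0.021 phi 6.7 rms 0.221
r0 21.28 h1 [-0.21 -0.28] h2 [-0.37  0.09] amp 0.017 phi 3.1 rms 0.172
r0 21.68 h1 [-0.29 -0.25] h2 [-0.36  0.1 ] amp 0.024 phi 4.4 rms 0.174
r0 22.11 h1 [-0.36 -0.24] h2 [-0.33  0.12] amp 0.026 phi 5.8 rms 0.176
```

Call:
{"api": "jog_arm", "payload": {"xyz": [[0.005,0.003,-0.1],[0.005,0.003,-0.2],[0.005,0.003,-0.3],[0.005,0.003,-0.33],[0.005,0.003,-0.33]], "twist": [[0,0,0.05],[0,0,0.1],[0,0,0.1],[0,0,0.1],[0,0,0.1]]}}

```text
time_s: 16.52
eef_pos: [0.5975, -0.1813, 0.0277]
ee_rot: [-1.041, 1.567, 2.491]
wrist_force: [-0.1, -0.3, 0.7]
opening: 0.0917
```

Call:
{"api": "jog_arm", "payload": {"xyz": [[0,0,0],[0,0,0],[0,0,0]], "twist": [[0,0,0],[0,0,0],[0,0,0]]}}

```text
time_s: 16.77
eef_pos: [0.5978, -0.1815, 0.0283]
ee_rot: [-1.11, 1.568, 2.421]
wrist_force: [-0.1, 0.5, -0.6]
opening: 0.0919
```

```bash
python3 -c "
from h import *
st()
w=np.load('w2.npy');s=dict(eef_pos=[.4833,-.2521,.0599],ee_rot=state()['ee_rot'])
"
```

```text
t 16.77 p [ 0.5978 -0.1815  0.0283] F [-0.06  0.54 -0.63] M [-0.07 -0.03  0.06] op 0.0919 x [-0.002  0.002 -1.   ] jawdeg -67.68
```

Call:
{"api": "jog_arm", "payload": {"xyz": [[0.005,-0.003,-0.012],[0.005,-0.003,-0.012],[0.005,-0.003,-0.012]], "twist": [[-0.001,-0.001,0],[-0.001,-0.001,0],[-0.001,-0.001,0]]}}

```text
time_s: 17.02
eef_pos: [0.5985, -0.1819, 0.0273]
ee_rot: [-0.898, 1.571, 2.633]
wrist_force: [0.3, 0.0, -0.3]
opening: 0.0919
```

Call:
{"api": "jog_arm", "payload": {"xyz": [[0,0,0],[0,0,0],[0,0,0],[0,0,0],[0,0,0]], "twist": [[0,0,0],[0,0,0],[0,0,0],[0,0,0],[0,0,0]], "grip": 0, "squeeze": 20}}

```text
time_s: 17.43
eef_pos: [0.5985, -0.1819, 0.0273]
ee_rot: [-0.8, 1.571, 2.731]
wrist_force: [0.3, 0.2, -0.6]
opening: 0.0607
```

Call:
{"api": "jog_arm", "payload": {"xyz": [[0,0,0],[0,0,0],[0,0,0],[0,0,0],[0,0,0]], "twist": [[0,0,0],[0,0,0],[0,0,0],[0,0,0],[0,0,0]]}}

```text
time_s: 17.85
eef_pos: [0.5984, -0.1818, 0.0273]
ee_rot: [-0.885, 1.571, 2.646]
wrist_force: [0.6, -0.3, 0.1]
opening: 0.0446
```

```bash
python3 -c "
from h import *
st()"
```

```text
t 17.85 p [ 0.5984 -0.1818  0.0273] F [ 0.57 -0.3   0.08] M [ 0.    0.03 -0.02] op 0.0446 x [-0.  0. -1.] jawdeg -67.69
```

Call:
{"api": "jog_arm", "payload": {"xyz": [[0,0,0.2],[0,0,0.6],[0,0,1]], "twist": [[0,0,0],[0,0,0],[0,0,0]]}}

```text
time_s: 18.1
eef_pos: [0.5966, -0.1809, 0.1262]
ee_rot: [-0.876, 1.565, 2.655]
wrist_force: [0.1, -0.3, -0.4]
opening: 0.0446
```

Call:
{"api": "jog_arm", "payload": {"xyz": [[-0.03,0.3,0.3],[-0.06,0.6,0.6],[-0.1,1,0.75]], "twist": [[0,0,0],[0,0,0],[0,0,0]]}}

```text
time_s: 18.35
eef_pos: [0.5884, -0.0846, 0.2045]
ee_rot: [2.816, 1.57, 0.061]
wrist_force: [1.2, 0.5, -0.8]
opening: 0.0445
```

Call:
{"api": "jog_arm", "payload": {"xyz": [[-0.03,0.35,0],[-0.06,0.7,0],[-0.1,1,0]], "twist": [[0,0,0],[0,0,0],[0,0,0]]}}

```text
time_s: 18.6
eef_pos: [0.5782, 0.0175, 0.2052]
ee_rot: [2.83, 1.569, 0.076]
wrist_force: [0.7, 0.2, -1.7]
opening: 0.0443
```

Call:
{"api": "jog_arm", "payload": {"xyz": [[-0.03,0.3,0],[-0.06,0.6,0],[-0.1,0.9,0],[-0.1,0.9,0],[-0.1,0.9,0]], "twist": [[0,0,0],[0,0,0],[0,0,0],[0,0,0],[0,0,0]]}}

```text
time_s: 19.02
eef_pos: [0.5677, 0.1088, 0.205]
ee_rot: [2.713, 1.569, -0.039]
wrist_force: [0.1, 0.3, -1.4]
opening: 0.0443
```

```bash
python3 -c "
from h import *
st()"
```

```text
t 19.02 p [0.5677 0.1088 0.205 ] F [ 0.12  0.34 -1.44] M [-0.03 -0.02  0.03] op 0.0443 x [ 0.002 -0.    -1.   ] jawdeg -67.65
```

Call:
{"api": "jog_arm", "payload": {"xyz": [[-0.03,0.2,0],[-0.065,0.399,0],[-0.065,0.399,0],[-0.065,0.399,-0.1],[-0.065,0.399,-0.1]], "twist": [[0,0.001,0],[0,0.001,0],[0,0.001,0],[0,0.001,0],[0,0.001,0]]}}

```text
time_s: 19.43
eef_pos: [0.5605, 0.1472, 0.1928]
ee_rot: [-0.028, 1.568, -2.781]
wrist_force: [-0.1, -0.7, -1.4]
opening: 0.0445
```

Call:
{"api": "jog_arm", "payload": {"xyz": [[0,0,0],[0,0,0]], "twist": [[0,0,0],[0,0,0]]}}

```text
time_s: 19.6
eef_pos: [0.5603, 0.1459, 0.1919]
ee_rot: [-0.042, 1.566, -2.796]
wrist_force: [0.2, -0.5, -0.4]
opening: 0.0444
```

```bash
python3 -c "
from h import *
st()"
```

```text
t 19.6 p [0.5603 0.1459 0.1919] F [ 0.24 -0.54 -0.36] M [ 0.01  0.01 -0.06] op 0.0444 x [-0.004 -0.002 -1.   ] jawdeg -67.8
```

Call:
{"api": "jog_arm", "payload": {"xyz": [[0.009,0.028,0],[0.009,0.028,0],[0.009,0.028,-0.05],[0.009,0.028,-0.11],[0.009,0.028,-0.11]], "twist": [[0.001,-0.003,0],[0.001,-0.003,0],[0.001,-0.003,0],[0.001,-0.003,0],[0.001,-0.003,0]]}}

```text
time_s: 20.02
eef_pos: [0.5603, 0.1486, 0.1792]
ee_rot: [-0.319, 1.569, -3.073]
wrist_force: [0.1, 0.1, -1.3]
opening: 0.0442
```

```bash
python3 -c "
from h import *
st()"
```

```text
t 20.02 p [0.5603 0.1486 0.1792] F [ 0.13  0.12 -1.34] M [0.   0.04 0.03] op 0.0442 x [-0.002 -0.    -1.   ] jawdeg -67.8
```

Call:
{"api": "jog_arm", "payload": {"xyz": [[0.01,0.002,-0.03],[0.01,0.002,-0.05],[0.01,0.002,-0.05]], "twist": [[0,-0.002,0],[0,-0.002,0],[0,-0.002,0]]}}

```text
time_s: 20.27
eef_pos: [0.5609, 0.1488, 0.1734]
ee_rot: [0.362, 1.57, -2.392]
wrist_force: [-0.2, 0.4, -1.9]
opening: 0.0447
```

Call:
{"api": "jog_arm", "payload": {"xyz": [[0.005,0,-0.03],[0.005,0,-0.05],[0.005,0,-0.05]], "twist": [[0,-0.001,0],[0,-0.001,0],[0,-0.001,0]]}}

```text
time_s: 20.52
eef_pos: [0.561, 0.1488, 0.1678]
ee_rot: [2.164, 1.57, -0.59]
wrist_force: [-0.4, 0.1, -1.2]
opening: 0.0445
```

Call:
{"api": "jog_arm", "payload": {"xyz": [[0.005,0,-0.03],[0.005,0,-0.05],[0.005,0,-0.05]], "twist": [[0,-0.001,0],[0,-0.001,0],[0,-0.001,0]]}}

```text
time_s: 20.77
eef_pos: [0.5612, 0.1488, 0.1621]
ee_rot: [2.447, 1.57, -0.307]
wrist_force: [-0.6, -0.2, -0.3]
opening: 0.0445
```

```bash
python3 -c "
from h import *
st()"
```

```text
t 20.77 p [0.5612 0.1488 0.1621] F [-0.58 -0.17 -0.32] M [-0.01 -0.01 -0.06] op 0.0445 x [ 0.001 -0.    -1.   ] jawdeg -67.79
```

Call:
{"api": "jog_arm", "payload": {"xyz": [[0.001,0,-0.02],[0.001,0,-0.03],[0.001,0,-0.03]], "twist": [[0,0,0],[0,0,0],[0,0,0]]}}

```text
time_s: 21.02
eef_pos: [0.561, 0.1488, 0.1587]
ee_rot: [1.922, 1.57, -0.832]
wrist_force: [-0.1, -0.1, -1.0]
opening: 0.0443
```

Call:
{"api": "jog_arm", "payload": {"xyz": [[0.002,0,-0.03],[0.002,0,-0.05],[0.002,0,-0.05]], "twist": [[0,0,0],[0,0,0],[0,0,0]]}}

```text
time_s: 21.27
eef_pos: [0.5608, 0.1487, 0.1531]
ee_rot: [0.085, 1.57, -2.669]
wrist_force: [-0.1, 0.5, -0.9]
opening: 0.0447
```

Call:
{"api": "jog_arm", "payload": {"xyz": [[0.003,0,-0.03],[0.003,0,-0.05],[0.003,0,-0.05]], "twist": [[0,-0.001,0],[0,-0.001,0],[0,-0.001,0]]}}

```text
time_s: 21.52
eef_pos: [0.5607, 0.1487, 0.1474]
ee_rot: [0.561, 1.57, -2.193]
wrist_force: [-0.7, -0.1, -0.7]
opening: 0.0445
```

Call:
{"api": "jog_arm", "payload": {"xyz": [[0.003,0,-0.03],[0.003,0,-0.05],[0.003,0,-0.05]], "twist": [[0,-0.001,0],[0,-0.001,0],[0,-0.001,0]]}}

```text
time_s: 21.77
eef_pos: [0.5607, 0.1487, 0.1416]
ee_rot: [1.606, 1.57, -1.148]
wrist_force: [0.2, -0.0, -2.1]
opening: 0.0446
```

```bash
python3 -c "
from h import *
st()"
```

```text
t 21.77 p [0.5607 0.1487 0.1416] F [ 0.17 -0.03 -2.06] M [ 0.06 -0.01 -0.06] op 0.0446 x [ 0.    -0.001 -1.   ] jawdeg -67.8
```

Call:
{"api": "jog_arm", "payload": {"xyz": [[0.003,0,-0.02],[0.003,0,-0.03],[0.003,0,-0.03]], "twist": [[0,0,0],[0,0,0],[0,0,0]]}}

```text
time_s: 22.02
eef_pos: [0.5607, 0.1486, 0.1382]
ee_rot: [0.551, 1.57, -2.204]
wrist_force: [0.3, 0.4, -1.2]
opening: 0.0445
```

Call:
{"api": "jog_arm", "payload": {"xyz": [[0.003,0,-0.02],[0.003,0,-0.03],[0.003,0,-0.03]], "twist": [[0,0,0],[0,0,0],[0,0,0]]}}

```text
time_s: 22.27
eef_pos: [0.5609, 0.1486, 0.1349]
ee_rot: [0.243, 1.57, -2.511]
wrist_force: [-0.2, 1.6, 0.1]
opening: 0.0446
```

Call:
{"api": "jog_arm", "payload": {"xyz": [[0,0,-0.01],[0,0,-0.02],[0,0,-0.02]], "twist": [[0,0,0],[0,0,0],[0,0,0]]}}

```text
time_s: 22.52
eef_pos: [0.5612, 0.1487, 0.134]
ee_rot: [0.721, 1.57, -2.033]
wrist_force: [-1.3, -0.2, 4.4]
opening: 0.0444
```

```bash
python3 -c "
from h import *
st()"
```

```text
t 22.52 p [0.5612 0.1487 0.134 ] F [-1.3  -0.21  4.43] M [-0.05  0.42 -0.04] op 0.0444 x [-0.    -0.001 -1.   ] jawdeg -67.8
```

Call:
{"api": "jog_arm", "payload": {"xyz": [[-0.006,0,-0.015],[-0.006,0,-0.025],[-0.006,0,-0.025]], "twist": [[0,0,0],[0,0,0],[0,0,0]]}}

```text
time_s: 22.77
eef_pos: [0.5613, 0.1487, 0.1339]
ee_rot: [2.209, 1.569, -0.545]
wrist_force: [-5.2, -0.8, 11.3]
opening: 0.0448
```

Call:
{"api": "jog_arm", "payload": {"xyz": [[-0.008,0,-0.015],[-0.008,0,-0.025],[-0.008,0,-0.025]], "twist": [[0,0,0],[0,0,0],[0,0,0]]}}

```text
time_s: 23.02
eef_pos: [0.5613, 0.1488, 0.1338]
ee_rot: [2.49, 1.567, -0.264]
wrist_force: [-5.7, -0.5, 12.0]
opening: 0.0444
```

```bash
python3 -c "
from h import *
st()"
```

```text
t 23.02 p [0.5613 0.1488 0.1338] F [-5.65 -0.48 12.04] M [-0.09  0.99 -0.03] op 0.0444 x [ 0.003 -0.001 -1.   ] jawdeg -67.77
```

Call:
{"api": "jog_arm", "payload": {"xyz": [[0,0,0],[0,0,0],[0,0,0]], "twist": [[0,0,0],[0,0,0],[0,0,0]]}}

```text
time_s: 23.27
eef_pos: [0.5616, 0.1488, 0.134]
ee_rot: [2.579, 1.567, -0.175]
wrist_force: [0.3, -1.5, 1.0]
opening: 0.0444
```

Call:
{"api": "jog_arm", "payload": {"xyz": [[0,0,0],[0,0,0],[0,0,0],[0,0,0],[0,0,0]], "twist": [[0,0,0],[0,0,0],[0,0,0],[0,0,0],[0,0,0]], "grip": 1}}

```text
time_s: 23.68
eef_pos: [0.5615, 0.1488, 0.1338]
ee_rot: [2.567, 1.567, -0.186]
wrist_force: [1.0, -0.6, 0.2]
opening: 0.0756
```

Call:
{"api": "jog_arm", "payload": {"xyz": [[0,0,0.2],[0,0,0.5],[0,0,0.8],[0,0,0.8]], "twist": [[0,0.002,0],[0,0.002,0],[0,0.002,0],[0,0.002,0]]}}

```text
time_s: 24.02
eef_pos: [0.5651, 0.149, 0.2208]
ee_rot: [2.747, 1.559, -0.006]
wrist_force: [1.1, 0.3, 1.2]
opening: 0.0919
```

Call:
{"api": "jog_arm", "payload": {"xyz": [[-0.12,-0.3,0],[-0.24,-0.6,0],[-0.36,-0.95,0]], "twist": [[0,0.001,0],[0,0.001,0],[0,0.001,0]]}}

```text
time_s: 24.27
eef_pos: [0.5288, 0.0539, 0.221]
ee_rot: [2.749, 1.559, -0.003]
wrist_force: [0.3, -1.2, 0.2]
opening: 0.0918
```

Call:
{"api": "jog_arm", "payload": {"xyz": [[-0.12,-0.3,-0.2],[-0.24,-0.6,-0.5],[-0.35,-0.95,-0.8],[-0.35,-0.95,-0.8],[-0.35,-0.95,-0.8]], "twist": [[0,0,0],[0,0,0],[0,0,0],[0,0,0],[0,0,0]]}}

```text
time_s: 24.68
eef_pos: [0.4916, -0.0421, 0.1386]
ee_rot: [2.968, 1.564, 0.213]
wrist_force: [0.2, -0.5, -0.0]
opening: 0.092
```

```bash
python3 - <<'E'
from h import *
capture("top");s=st();w=np.mean([capture("wrist") for _ in range(2)],axis=0)
p=ringfit(w,s,(.4892,-.0675),.017,8,.017)
for t in(.1,.17,.25): harm(w,s,p[:2],.017,.003,8,.017,t)
E
```

```text
t 24.73 p [ 0.4933 -0.0413  0.1404] F [-0.06 -0.2   1.08] M [-0.05 -0.03  0.02] op 0.0919 x [ 0.01   0.001 -1.   ] jawdeg -67.75
c [ 0.4887 -0.0676] a 0.017 phi 44.4 rms um 404 worst cost ratio 1.19 191
r0 16.81 h1 [-0.46 -0.43] h2 [-0.04 -0.17] amp 0.006 phi 35.2 rms 0.1
r0 17.08 h1 [-0.45 -0.44] h2 [-0.01 -0.14] amp 0.021 phi 37.8 rms 0.109
r0 17.46 h1 [-0.41 -0.47] h2 [ 0.08 -0.14] amp 0.033 phi 0.8 rms 0.191
```

Call:
{"api": "jog_arm", "payload": {"xyz": [[-0.045,-0.264,-0.3],[-0.045,-0.264,-0.6],[-0.045,-0.264,-0.78],[-0.045,-0.264,-0.78],[-0.045,-0.264,-0.78]], "twist": [[-0.001,0.006,0],[-0.001,0.006,0],[-0.001,0.006,0],[-0.001,0.006,0],[-0.001,0.006,0]]}}

```text
time_s: 25.25
eef_pos: [0.4912, -0.0661, 0.0649]
ee_rot: [2.394, 1.566, -0.355]
wrist_force: [0.1, -0.9, 1.2]
opening: 0.0918
```

```bash
python3 - <<'E'
from h import *
capture("top");s=st();w=np.mean([capture("wrist") for _ in range(2)],axis=0)
p=ringfit(w,s,(.4888,-.0677),.017,8,.017)
for t in(.1,.17,.25): harm(w,s,np.array([.4888,-.0677]),.017,.003,8,.017,t)
E
```

```text
t 25.3 p [ 0.4921 -0.0665  0.0659] F [0.74 0.16 0.15] M [-0.04 -0.02 -0.02] op 0.0918 x [ 0.007 -0.003 -1.   ] jawdeg -67.51
c [ 0.4891 -0.0674] a 0.0166 phi 30.7 rms um 403 worst cost ratio 1.1 249
r0 16.68 h1 [0.05 0.2 ] h2 [-0.1  -0.09] amp 0.023 phi 31.4 rms 0.106
r0 16.9 h1 [0.06 0.2 ] h2 [-0.08 -0.08] amp 0.021 phi 32.5 rms 0.11
r0 17.18 h1 [0.07 0.19] h2 [-0.03 -0.07] amp 0.028 phi 34.5 rms 0.146
```

Call:
{"api": "jog_arm", "payload": {"xyz": [[-0.032,-0.011,0],[-0.032,-0.011,-0.1],[-0.032,-0.011,-0.2],[-0.032,-0.011,-0.3],[-0.032,-0.011,-0.36]], "twist": [[0.002,0.004,0.06],[0.002,0.004,0.117],[0.002,0.004,0.117],[0.002,0.004,0.117],[0.002,0.004,0.117]]}}

```text
time_s: 25.82
eef_pos: [0.489, -0.0678, 0.0297]
ee_rot: [3.074, 1.569, 0.506]
wrist_force: [-0.1, -0.2, 0.8]
opening: 0.0919
```

```bash
python3 -c "
from h import *
capture('top');st()"
```

```text
t 25.87 p [ 0.4881 -0.0676  0.0287] F [-0.72  0.87 -0.46] M [-0.03  0.03  0.  ] op 0.0919 x [-0.     0.002 -1.   ] jawdeg -57.1
```

Call:
{"api": "jog_arm", "payload": {"xyz": [[0.008,0,-0.014],[0.008,0,-0.014],[0.008,0,-0.014],[0.008,0,-0.014]], "twist": [[-0.001,0,0],[-0.001,0,0],[-0.001,0,0],[-0.001,0,0]]}}

```text
time_s: 26.2
eef_pos: [0.4893, -0.0677, 0.0276]
ee_rot: [2.601, 1.57, 0.033]
wrist_force: [0.4, -0.3, -0.3]
opening: 0.0918
```

Call:
{"api": "jog_arm", "payload": {"xyz": [[0,0,0],[0,0,0],[0,0,0],[0,0,0],[0,0,0]], "twist": [[0,0,0],[0,0,0],[0,0,0],[0,0,0],[0,0,0]], "grip": 0, "squeeze": 20}}

```text
time_s: 26.62
eef_pos: [0.4893, -0.0677, 0.0277]
ee_rot: [2.463, 1.57, -0.104]
wrist_force: [-0.2, -0.1, -0.5]
opening: 0.0605
```

Call:
{"api": "jog_arm", "payload": {"xyz": [[0,0,0],[0,0,0],[0,0,0],[0,0,0],[0,0,0]], "twist": [[0,0,0],[0,0,0],[0,0,0],[0,0,0],[0,0,0]]}}

```text
time_s: 27.03
eef_pos: [0.4893, -0.0677, 0.0277]
ee_rot: [2.479, 1.57, -0.089]
wrist_force: [0.4, 0.2, 0.2]
opening: 0.0324
```

Call:
{"api": "jog_arm", "payload": {"xyz": [[0,0,0],[0,0,0],[0,0,0]], "twist": [[0,0,0],[0,0,0],[0,0,0]]}}

```text
time_s: 27.28
eef_pos: [0.4893, -0.0677, 0.0277]
ee_rot: [2.524, 1.57, -0.043]
wrist_force: [0.0, 0.3, 0.7]
opening: 0.0325
```

```bash
python3 -c "
from h import *
st()"
```

```text
t 27.28 p [ 0.4893 -0.0677  0.0277] F [0.04 0.29 0.72] M [-0.01  0.01 -0.  ] op 0.0325 x [ 0. -0. -1.] jawdeg -57.12
```

Call:
{"api": "jog_arm", "payload": {"xyz": [[0,0,0.2],[0,0,0.6],[0,0,1]], "twist": [[0,0,0],[0,0,0],[0,0,0]]}}

```text
time_s: 27.53
eef_pos: [0.4875, -0.067, 0.1272]
ee_rot: [-0.993, 1.566, 2.722]
wrist_force: [0.3, -0.6, -0.3]
opening: 0.0327
```

Call:
{"api": "jog_arm", "payload": {"xyz": [[0.1,0.3,0.3],[0.2,0.6,0.6],[0.33,1,0.75]], "twist": [[0,0,0],[0,0,0],[0,0,0]]}}

```text
time_s: 27.78
eef_pos: [0.5204, 0.0271, 0.2042]
ee_rot: [2.64, 1.569, 0.069]
wrist_force: [0.8, 0.2, -1.2]
opening: 0.032
```

Call:
{"api": "jog_arm", "payload": {"xyz": [[0.12,0.3,0],[0.25,0.6,0],[0.35,0.95,0],[0.35,0.95,0],[0.35,0.95,0]], "twist": [[0,0,0],[0,0,0],[0,0,0],[0,0,0],[0,0,0]]}}

```text
time_s: 28.2
eef_pos: [0.5552, 0.1236, 0.2037]
ee_rot: [2.487, 1.57, -0.08]
wrist_force: [-0.5, -0.2, -0.7]
opening: 0.0327
```

```bash
python3 -c "
from h import *
st()"
```

```text
t 28.2 p [0.5552 0.1236 0.2037] F [-0.47 -0.2  -0.74] M [-0.05 -0.02 -0.01] op 0.0327 x [ 0.001 -0.    -1.   ] jawdeg -57.09
```

Call:
{"api": "jog_arm", "payload": {"xyz": [[0.03,0.13,0],[0.059,0.251,0],[0.059,0.251,0],[0.059,0.251,0],[0.059,0.251,0]], "twist": [[0,0,0],[0,0,0],[0,0,0],[0,0,0],[0,0,0]]}}

```text
time_s: 28.62
eef_pos: [0.561, 0.1478, 0.2036]
ee_rot: [1.954, 1.57, -0.614]
wrist_force: [-0.7, -0.8, -0.9]
opening: 0.0327
```

```bash
python3 -c "
from h import *
st()"
```

```text
t 28.62 p [0.561  0.1478 0.2036] F [-0.74 -0.8  -0.86] M [-0.    0.03 -0.03] op 0.0327 x [ 0.001 -0.001 -1.   ] jawdeg -57.13
```

Down to just above the nose (bottom 0.156 → TCP 0.181).

Call:
{"api": "jog_arm", "payload": {"xyz": [[0.003,0.009,-0.1],[0.003,0.009,-0.2],[0.003,0.009,-0.22],[0.003,0.009,-0.22],[0.003,0.009,-0.22]], "twist": [[0,0,0],[0,0,0],[0,0,0],[0,0,0],[0,0,0]]}}

```text
time_s: 29.03
eef_pos: [0.561, 0.1486, 0.181]
ee_rot: [0.461, 1.57, -2.107]
wrist_force: [0.3, -0.2, -0.5]
opening: 0.0323
```

```bash
python3 -c "
from h import *
st()"
```

```text
t 29.03 p [0.561  0.1486 0.181 ] F [ 0.25 -0.21 -0.55] M [-0.01  0.06 -0.03] op 0.0323 x [-0.    -0.001 -1.   ] jawdeg -57.14
```

Call:
{"api": "jog_arm", "payload": {"xyz": [[0.003,0.001,-0.03],[0.003,0.001,-0.05],[0.003,0.001,-0.05]], "twist": [[0,0,0],[0,0,0],[0,0,0]]}}

```text
time_s: 29.28
eef_pos: [0.5611, 0.1486, 0.1757]
ee_rot: [0.075, 1.57, -2.493]
wrist_force: [0.2, 1.2, -1.1]
opening: 0.0325
```

Call:
{"api": "jog_arm", "payload": {"xyz": [[0.004,0,-0.03],[0.004,0,-0.05],[0.004,0,-0.05]], "twist": [[0,-0.001,0],[0,-0.001,0],[0,-0.001,0]]}}

```text
time_s: 29.53
eef_pos: [0.5612, 0.1486, 0.17]
ee_rot: [0.711, 1.57, -1.857]
wrist_force: [0.4, -0.4, -1.2]
opening: 0.0326
```

Call:
{"api": "jog_arm", "payload": {"xyz": [[0.004,0,-0.03],[0.004,0,-0.05],[0.004,0,-0.05]], "twist": [[0,-0.001,0],[0,-0.001,0],[0,-0.001,0]]}}

```text
time_s: 29.78
eef_pos: [0.5612, 0.1486, 0.1643]
ee_rot: [1.239, 1.57, -1.329]
wrist_force: [-0.2, 0.1, -0.3]
opening: 0.0321
```

```bash
python3 -c "
from h import *
st()"
```

```text
t 29.78 p [0.5612 0.1486 0.1643] F [-0.25  0.14 -0.28] M [-0.04 -0.01  0.03] op 0.0321 x [ 0.    -0.001 -1.   ] jawdeg -57.14
```

Call:
{"api": "jog_arm", "payload": {"xyz": [[0.001,0.001,-0.02],[0.001,0.001,-0.03],[0.001,0.001,-0.03]], "twist": [[0,0,0],[0,0,0],[0,0,0]]}}

```text
time_s: 30.03
eef_pos: [0.561, 0.1487, 0.1609]
ee_rot: [0.518, 1.57, -2.05]
wrist_force: [-0.3, -0.4, -0.7]
opening: 0.0328
```

Call:
{"api": "jog_arm", "payload": {"xyz": [[0.002,0,-0.03],[0.002,0,-0.05],[0.002,0,-0.05]], "twist": [[0,0,0],[0,0,0],[0,0,0]]}}

```text
time_s: 30.28
eef_pos: [0.5609, 0.1487, 0.1552]
ee_rot: [-0.018, 1.569, -2.586]
wrist_force: [-0.2, -0.2, -0.8]
opening: 0.0324
```

Call:
{"api": "jog_arm", "payload": {"xyz": [[0.002,0,-0.03],[0.002,0,-0.04],[0.002,0,-0.04]], "twist": [[0,0,0],[0,0,0],[0,0,0]]}}

```text
time_s: 30.53
eef_pos: [0.5608, 0.1486, 0.1507]
ee_rot: [-0.178, 1.568, -2.746]
wrist_force: [-0.8, 0.3, -0.5]
opening: 0.0327
```

```bash
python3 -c "
from h import *
st()"
```

```text
t 30.53 p [0.5608 0.1486 0.1507] F [-0.76  0.3  -0.54] M [-0.03  0.02 -0.02] op 0.0327 x [-0.002 -0.001 -1.   ] jawdeg -57.13
```

Call:
{"api": "jog_arm", "payload": {"xyz": [[0.003,0,-0.02],[0.003,0,-0.03],[0.003,0,-0.03]], "twist": [[0,-0.001,0],[0,-0.001,0],[0,-0.001,0]]}}

```text
time_s: 30.78
eef_pos: [0.5609, 0.1486, 0.1474]
ee_rot: [0.049, 1.569, -2.519]
wrist_force: [-0.1, 0.4, -0.7]
opening: 0.0326
```

Call:
{"api": "jog_arm", "payload": {"xyz": [[0.002,0,-0.02],[0.002,0,-0.03],[0.002,0,-0.03]], "twist": [[0,-0.001,0],[0,-0.001,0],[0,-0.001,0]]}}

```text
time_s: 31.03
eef_pos: [0.5611, 0.1486, 0.1445]
ee_rot: [1.457, 1.57, -1.111]
wrist_force: [0.1, 0.3, -0.9]
opening: 0.0326
```

Call:
{"api": "jog_arm", "payload": {"xyz": [[0,0,-0.01],[0,0,-0.02],[0,0,-0.02]], "twist": [[0,0,0],[0,0,0],[0,0,0]]}}

```text
time_s: 31.28
eef_pos: [0.5615, 0.1487, 0.1442]
ee_rot: [1.907, 1.569, -0.661]
wrist_force: [-5.2, 0.7, 8.2]
opening: 0.0326
```

```bash
python3 -c "
from h import *
st()"
```

```text
t 31.28 p [0.5615 0.1487 0.1442] F [-5.15  0.73  8.18] M [-0.15  0.7  -0.02] op 0.0326 x [ 0.001 -0.001 -1.   ] jawdeg -57.13
```

Call:
{"api": "jog_arm", "payload": {"xyz": [[-0.008,0,-0.02],[-0.008,0,-0.03],[-0.008,0,-0.03]], "twist": [[0,0.001,0],[0,0.001,0],[0,0.001,0]]}}

```text
time_s: 31.53
eef_pos: [0.5616, 0.1488, 0.1441]
ee_rot: [2.01, 1.569, -0.558]
wrist_force: [-4.6, -1.1, 14.7]
opening: 0.0328
```

Call:
{"api": "jog_arm", "payload": {"xyz": [[0,0,0],[0,0,0],[0,0,0]], "twist": [[0,0,0],[0,0,0],[0,0,0]]}}

```text
time_s: 31.78
eef_pos: [0.5619, 0.1488, 0.1444]
ee_rot: [2.216, 1.568, -0.351]
wrist_force: [-0.4, 0.5, 2.7]
opening: 0.0326
```

Call:
{"api": "jog_arm", "payload": {"xyz": [[0,0,0],[0,0,0],[0,0,0],[0,0,0],[0,0,0]], "twist": [[0,0,0],[0,0,0],[0,0,0],[0,0,0],[0,0,0]], "grip": 1}}

```text
time_s: 32.2
eef_pos: [0.5617, 0.1488, 0.144]
ee_rot: [2.116, 1.568, -0.451]
wrist_force: [0.1, -0.3, -0.3]
opening: 0.064
```

Call:
{"api": "jog_arm", "payload": {"xyz": [[0,0,0.2],[0,0,0.5],[0,0,0.9],[0,0,0.9]], "twist": [[0,0.002,0],[0,0.002,0],[0,0.002,0],[0,0.002,0]]}}

```text
time_s: 32.53
eef_pos: [0.5658, 0.1491, 0.2427]
ee_rot: [2.546, 1.558, -0.021]
wrist_force: [1.1, -0.5, 1.3]
opening: 0.0906
```

Call:
{"api": "jog_arm", "payload": {"xyz": [[-0.3,-0.3,0],[-0.6,-0.6,0],[-0.8,-0.9,0],[-0.8,-0.9,0],[-0.8,-0.9,0]], "twist": [[0,0,0],[0,0,0],[0,0,0],[0,0,0],[0,0,0]]}}

```text
time_s: 32.95
eef_pos: [0.4853, 0.0582, 0.2427]
ee_rot: [2.558, 1.557, -0.012]
wrist_force: [0.5, 0.9, -0.1]
opening: 0.0919
```

```bash
python3 - <<'E'
from h import *
s=st();a=capture("scene");b=capture("top");c=cam("scene")
u=proj(c,[.5615,.1488,.11])[0].astype(int)
A=cv2.resize(a[u[1]-30:u[1]+30,u[0]-30:u[0]+30,::-1],(400,400),interpolation=cv2.INTER_CUBIC)
B=cv2.resize(b[:,:,::-1],(534,400),interpolation=cv2.INTER_AREA)[:,:400]
cv2.imwrite('pics/8.png',np.hstack([A,B]))
# seal gap check: project expected heights on axle's near side
print(proj(c,[[.5615,.1488,z] for z in(.0796,.0876,.1096,.1196,.1336,.138,.152)]).round(1)-(u-30))
E
```

```text
t 32.95 p [0.4853 0.0582 0.2427] F [ 0.54  0.87 -0.09] M [-0.02 -0.02 -0.01] op 0.0919 x [ 0.014 -0.    -1.   ] jawdeg -57.27
[[29.8 37.9]
 [30.  35.9]
 [30.3 30.2]
 [30.5 27.6]
 [30.7 23.9]
 [30.8 22.7]
 [31.  18.9]]
```

View pics/8.png

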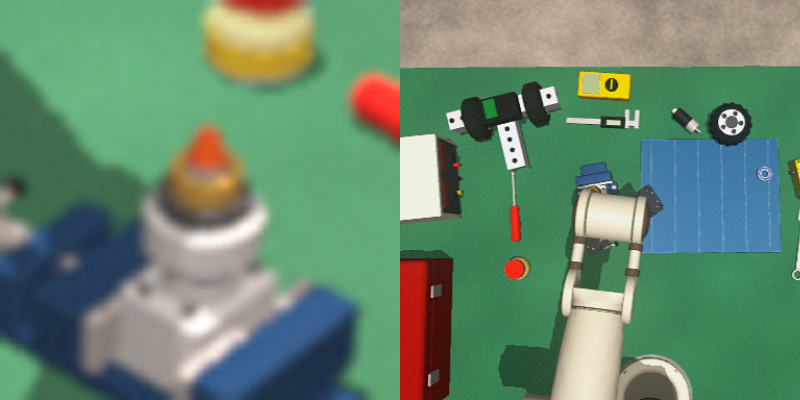

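The stack shows spacer, washer and bush in order on the axle at about (205,200), level, with the nose above them. The bearing at (765,173) and the other items are undisturbed.

```bash
python3 -c "
from workcell import *
print(hand_in())"
```

```text
the job is handed in; nothing more can be done
None
```

I threaded the spacer, washer and bush onto the axle in that order, used the spacer to push the seal home, and handed the job in at about 33 s of the 72 s allowed.

- **Seal:** It slid about 12 mm at roughly 6–8 N and then stopped firmly. It held under 17 N with no further movement, and that stop puts the shoulder at z ≈ 0.080 m.
- **Washer and bush:** Each made contact at the height predicted from the part below (tool height 0.134 m for the washer, 0.144 m for the bush). Each held at about 13–16 N. The highest axial force I measured was about 17 N; I read it only between moves.
- **Final pictures:** The stack is level and in order. The bearing and the other visible items are where they were, though the crop cut off the wrench and the parts tray. The robot was clear of everything.

**Disagreement:** Fits of the rings' flats to the pictures disagreed with each other, so I relied on the grip openings. Readings of 55, 44.5 and 32.5 mm are consistent with all three rings being held across their flats. The seal lies hidden under the spacer, so its home position was checked by feel and height, not seen directly.

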